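Fetch the vial from under the kit box's divider and repack the box

ROBOT

A 6-joint arm with a two-finger parallel gripper is mounted at the origin on a cart in front of the work surface, level with it; the furniture and walls round the work are solid. World frame = base frame: x ahead of the robot, y to its left, z up, the work surface at z = 0. Lengths are in m, angles in rad, forces in N, time in s.
With the tool pointing down it reaches from about 0.3 to 0.775 m from the base axis. Payload 14.6 kg.
Tool frame: the origin (TCP) lies at the centre of the arm's flange, where the gripper is bolted on; the fingertips stand 199 mm ahead of it and the grasp point (between the pads) lies ctrl.tcp_to_grasp ahead of it (ctrl.tcp_to_grasp is the distance from the TCP to the grasp point, in m); z points along the fingers, y is the line along which they close (so a half turn about z gives the same grasp; the last joint's range is limited). The gripper opens to 94 mm and grips with 3 to 60 N. Pads are 16 mm wide; open, the fingers measure 119 mm over their backs; the gripper's body (75 mm by 177 mm) begins 78 mm behind the grasp point.
Start: joints at [-1.286, 0.3, 1.521, -0, 1.321, -0.067], TCP at [0.19, -0.516, 0.405] pointing down, gripper open.
Joint ranges: [-3.03, 3.03], [-0.79, 2.21], [0.23, 2.52], [-1.04, 4.18], [0, 3.07], [-2.55, 2.55]. Speed limits (rad/s): [2.22, 2.22, 2.57, 3.14, 3.14, 3.14].

INTERFACE

Orientations are given as [roll, pitch, yaw] about the fixed x, y, z axes, in that order (R = Rz(yaw) Ry(pitch) Rx(roll)).
In Python, from station import ctrl gives the robot as it stands. The module is installed in compiled form; this text tells all that it offers.
- The arm moves only by the shell command python3 -m jog 'ROWS' [OPENING] [FORCE]. ROWS is JSON, a list of rows, each a list of 6 numbers: the shift along the tool's x, y, z in cm, then the turn, a rotation vector about the tool's x, y, z in rad. In form: [[tx, ty, tz, ax, ay, az], ...]. A call has 1 to 8 rows; each row is the pose to reach, as a shift and turn from the pose commanded when the call began, along the tool's axes at that moment; what a row does not reach only later rows make up. A row lasts 1/10 s, in which the tool goes at most 50 mm and 8.59 degrees, less where a joint would pass 70% of its speed; a pose out of reach is approached as far as the arm can. A call with a gripper value outside its range is refused whole. OPENING is the opening in per cent of the stroke, from 0 (shut) to 100 (fully open), set as the call begins (- or left out, the last holds). The fingers move at their own pace and stop on an object; FORCE is the grip in N (left out, the last holds). Time passes only in rows, so rows that repeat a pose let the fingers close. It gives the time, the measured TCP pose, the force, the opening and the grip force at its end, in the units of the state.
- ctrl.get_obs(): the state, without advancing time (a new reading comes with each control period).
- ctrl.camera(name): name is "scene" or "side" or "wrist"; returns a dict with "img" (420x560x3 uint8, blue, green, red), "intrinsics" (3x3 intrinsics, pixels), "R" (3x3) and "t" (3): a world point X has camera coordinates R X + t. Camera axes: x right, y down, z forward; pixel columns grow to the right and rows downward; lengths in m; the calibration is good to about 2 mm. A picture is of the moment at which its call begins. There is no depth.
- ctrl.hand_in(): hands the job in; it is judged then, once.
The state is a dict: "time_s": time; "qpos": joint angles; "joint_vel": joint speeds; "tau": joint torques, N m; "ee_pos": TCP position; "eef_rot": TCP orientation; "force": force on the tool from outside, world axes, zero at the start; "moment": the same for the moment, N m; "grip_width": finger opening in m; "grip_force": force on a finger pad.
Only numpy, scipy, OpenCV 4.12 (cv2) and the standard library are available. Lean on these libraries where they do the work, as an engineer would, in place of code of your own. Each camera call takes 0.05 s, during which the arm holds its last target. There are 200 camera calls.

TASK

Get the sample vial out of the bottom layer of the kit box and stand it upright in the middle of the magnetic stirrer's round plate. To reach it, first set the timer and the dropper bottle down, upright, on the dark mat, then lay the divider on the mat beside them; once the vial stands on the stirrer, lay the divider flat in the box again as it was and then put the timer and the dropper bottle back on it, each upright on the very spot where it stood before.

Things in the scene. Friction and masses are not known exactly. Their poses are not given: they have to be found in the camera images.
- vial_center (a point): sample vial with a white cap, 25 mm across the cap (body 20 mm), 53 mm tall, about 30 g, upright on the floor of the kit box under the divider, its cap seen through one of the divider's round windows. Point: its centre, 26.5 mm above its underside; z up
- dropper_center (a point): brown dropper bottle with a grey pointed top, 86 mm tall, 50 g; the round body is 31 mm across up to 55 mm above its underside, the neck above it narrower. It stands on the divider at one side of the handle. Point: half-way up, 43 mm above its underside; z up
- timer_center (a point): small white timer, 62 x 62 mm, body 18 mm thick (20 with its buttons), 70 g, lying face up on the divider on the other side of the handle. Point: the centre of its body, 9 mm above its underside; x and y along its sides, z up
- divider_grip (a point): divider: white plate 146 (x) x 210 (y) x 5 mm, 250 g, with two 42 mm round windows 45 mm to either side (x) of the middle and a bar handle standing over its middle: bar 12 mm thick (x), 44 long (y), 14 high. Starts flat on the box's ledges with about 5 mm play to each wall; a half turn makes no difference. Point: centre of the bar, 39 mm above the plate's underside, 34 above its face; z up
- kit_seat (a point): grey open box, fixed: outside 166 (x) x 230 (y) x 74 mm high, inside 156 x 220; floor 4 mm thick. Ledges 13 mm wide along the two short walls, tops 62 mm above the bench, carry the divider; the walls stand 12 mm above the ledges. Tweezers lie fixed on its floor away from the vial. Point: centre of the box at ledge height; x across the short side, y along the long side, z up
- mat: dark rubber mat with a thin grey border, 290 (x) x 240 (y) x 3 mm, fixed flat on the bench: the place to set things aside; it has room for the divider on one half and the other two things on the other half. Origin: centre of its underside; z up
- plate_center (a point): magnetic stirrer, a pale flat instrument 255 (x) x 165 (y) x 90 mm with a round plate, 137 mm across, on top, fixed on the bench. Point: the centre of the round plate on its upper face, 90 mm above the bench; x points to the back of the instrument, z up
Things that resemble listed ones, but are neither listed nor needed, are in the scene too. What is shaped like the part that bears dropper_center but yellow is not meant.

How it is judged:
On the way, in this order (a step that is already met when the one before it is completed fails the run):
1. the timer and the dropper bottle both stand on the mat, the divider still in the box (x of dropper_center in the frame of mat between -0.145 and 0.145 m and y of dropper_center in the frame of mat between -0.12 and 0.12 m and z of dropper_center in the frame of mat below 0.052 m and angle between each of dropper_center, timer_center's own z axis and vertical below 0.15 rad and x of timer_center in the frame of mat between -0.145 and 0.145 m and y of timer_center in the frame of mat between -0.12 and 0.12 m and z of timer_center in the frame of mat below 0.018 m and horizontal distance between divider_grip and kit_seat below 0.02 m), for 0.2 s.
2. the divider lies flat on the mat (x of divider_grip in the frame of mat between -0.145 and 0.145 m and y of divider_grip in the frame of mat between -0.12 and 0.12 m and z of divider_grip in the frame of mat below 0.048 m and angle between divider_grip's own z axis and vertical below 0.15 rad), for 0.2 s.
3. the vial stands in the middle of the stirrer's plate (horizontal distance between vial_center and plate_center below 0.015 m and z of vial_center in the frame of plate_center between 0.018 and 0.033 m and angle between vial_center's own z axis and vertical below 0.12 rad and contact force between the fingers and vial below 0.05 N), for 0.2 s.
4. the divider lies flat on the ledges of the box again, the timer and the dropper bottle not yet on it (horizontal distance between divider_grip and kit_seat below 0.01 m and z of divider_grip in the frame of kit_seat between 0.034 and 0.043 m and angle between divider_grip's own z axis and vertical below 0.05 rad and x of dropper_center in the frame of mat between -0.145 and 0.145 m and y of dropper_center in the frame of mat between -0.12 and 0.12 m and z of dropper_center in the frame of mat below 0.052 m and angle between each of dropper_center, timer_center's own z axis and vertical below 0.15 rad and x of timer_center in the frame of mat between -0.145 and 0.145 m and y of timer_center in the frame of mat between -0.12 and 0.12 m and z of timer_center in the frame of mat below 0.018 m), for 0.2 s.
At the end, for the whole second after the job is handed in: The vial stands upright within 15 mm of the centre of the stirrer's plate; the divider lies flat on the ledges within 10 mm of the box's centre; the timer (face up) and the dropper bottle (upright) are each within 15 mm of where they were at the start; all released and at rest (horizontal distance between vial_center and plate_center below 0.015 m and z of vial_center in the frame of plate_center between 0.018 and 0.033 m and angle between each of vial_center, dropper_center, timer_center's own z axis and vertical below 0.12 rad and horizontal distance between divider_grip and kit_seat below 0.01 m and z of divider_grip in the frame of kit_seat between 0.034 and 0.043 m and angle between divider_grip's own z axis and vertical below 0.05 rad and distance of each of dropper_center, timer_center from where it was at the start of the episode below 0.015 m and linear speed of each of vial, dropper, timer, divider below 0.02 m/s); the robot touches nothing.
It also fails if it takes over 144 s, if anything falls off the work surface, if the arm or the gripper's body presses on something with over 40 N, if the wrist force passes 120 N, or if a joint passes its speed limit or range.

## Working session

There is one attempt and no reset: what is moved stays moved. The work goes in short steps, Python scripts to look and compute and a shell command to move; the robot and the scene stay as the last step left them, time stands still between calls to the robot, and variables do not carry over. Pictures are saved under pics/ and viewed, at most 14 in all, crops included, and the job is handed in when it is done.

```bash
mkdir -p pics
cat > h.py <<'E'
import numpy as np, cv2
from station import ctrl
from scipy.spatial.transform import Rotation as Ro
def snap(n,f=None):
    c=ctrl.camera(n)
    if f: cv2.imwrite('pics/'+f,c['img'])
    return c
def ray(c,u,v,z):
    K=np.array(c['intrinsics']);R=np.array(c['R']);t=np.array(c['t'])
    o=-R.T@t; d=R.T@np.linalg.solve(K,[u,v,1.]); return o+d*(z-o[2])/d[2]
def proj(c,X):
    p=np.array(c['intrinsics'])@(np.array(c['R'])@np.array(X)+np.array(c['t'])); return p[:2]/p[2]
def rel(x,y,z=None,yaw=None):
    """rows needed: shift in tool axes (cm) and turn, to bring grasp point to world x,y,z"""
    o=ctrl.get_obs(); R=Ro.from_euler('xyz',o['eef_rot'])
    p=np.array(o['ee_pos']); g=p+R.as_matrix()[:,2]*ctrl.tcp_to_grasp
    d=np.array([x,y,g[2] if z is None else z])-g
    return R.as_matrix().T@d*100
def st():
    o=ctrl.get_obs(); R=Ro.from_euler('xyz',o['eef_rot']).as_matrix()
    print('t',o['time_s'],'tcp',np.round(o['ee_pos'],4),'rot',np.round(o['eef_rot'],3),'F',np.round(o['force'],1),'w',o['grip_width'],o['grip_force'],'grasp',np.round(np.array(o['ee_pos'])+R[:,2]*ctrl.tcp_to_grasp,4)); print('R',np.round(R,3).tolist())
E
python3 - <<'E'
from h import *
print(ctrl.tcp_to_grasp); st()
for n in ('scene','side','wrist'):
    c=snap(n,n+'0.png'); print(n,-np.array(c['R']).T@c['t'],np.array(c['intrinsics'])[0,0], np.round(c['R'],2).tolist())
a=[cv2.imread('pics/%s0.png'%n) for n in('scene','side')]
E
```

```text
0.1804
t 0.0 tcp [ 0.1895 -0.5163  0.4041] rot [-3.14  -0.     0.352] F [-0.1  0.   0.8] w 0.09408133344428224 0.0 grasp [ 0.1895 -0.5161  0.2237]
R [[0.939, 0.345, -0.0], [0.345, -0.939, 0.001], [0.0, -0.001, -1.0]]
scene [-0.22466587  0.41776814  0.47858567] 399.8878128174656 [[-0.47, -0.89, 0.0], [-0.34, 0.18, -0.92], [0.82, -0.43, -0.38]]
side [ 0.15595    -1.25562992  0.77784802] 513.7206987935967 [[0.95, -0.31, 0.01], [-0.13, -0.43, -0.9], [0.29, 0.85, -0.44]]
wrist [ 0.25617327 -0.49252823  0.38489013] 372.6354348318737 [[0.35, -0.94, 0.0], [-0.91, -0.33, 0.25], [-0.23, -0.09, -0.97]]
```

View pics/scene0.png

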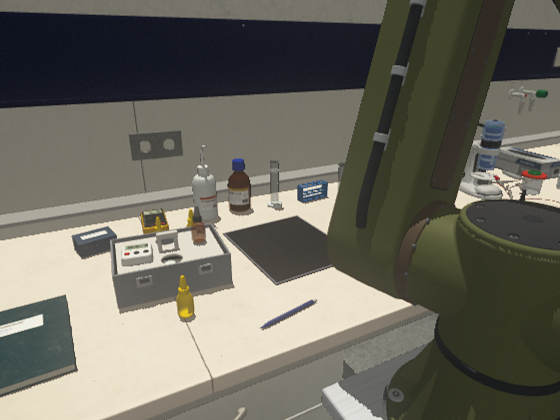

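View pics/side0.png

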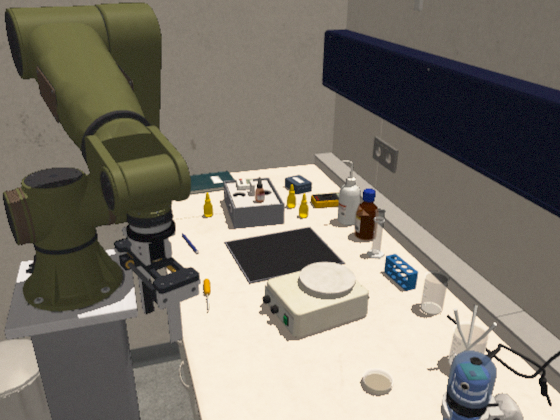

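The scene view shows the grey box (~170,265) with the white timer (137,252), handle (167,240) and brown dropper (199,232). The mat is at (285,245). In the side view the box is at (253,200), the mat at (285,253) and the stirrer plate at (327,279). Yellow dropper look-alikes stand outside the box: scene (185,300), (158,228), (191,218).

Run:
```python
from h import *
c=snap('side'); im=c['img']
g=cv2.cvtColor(im,cv2.COLOR_BGR2HSV)
m=(im.max(2)<60).astype(np.uint8); m[:225]=0; m[285:]=0; m[:,:222]=0; m[:,350:]=0
k,_=cv2.findContours(m,0,2); q=max(k,key=cv2.contourArea); r=cv2.approxPolyDP(q,8,True)[:,0]
P=np.array([ray(c,u,v,.003)[:2] for u,v in r]);print('mat',r.tolist(),np.round(P,3).tolist(), cv2.minAreaRect((1000*np.array([ray(c,u,v,.003)[:2] for u,v in q[:,0]])).astype(np.float32)))
for n,p,z in [('plate',(327,279),.09),('boxNL',(224,183),.074),('boxtop',(262,178),.074),('boxR',(282,200),.074),('boxB',(234,205),.074),('dropmid',(260,192),.105)]:
    print(n,np.round(ray(c,*p,z),3))
a=cv2.resize(im[150:230,200:320],None,fx=5,fy=5,interpolation=2); b=cv2.resize(im[255:335,255:375],None,fx=5,fy=5,interpolation=2)
s=snap('scene')['img']; d=cv2.resize(s[205:305,100:250],None,fx=4,fy=4)
cv2.imwrite('pics/c1.png',cv2.resize(np.vstack([np.hstack([a,b]),]),(800,267))); 
cv2.imwrite('pics/c1.png',np.vstack([cv2.resize(np.hstack([a,b]),(800,267)),np.hstack([cv2.resize(d,(480,320)),np.zeros((320,320,3),np.uint8)])]))
```

```text
mat [[340, 261], [309, 228], [228, 243], [250, 280]] [[0.723, -0.107], [0.71, 0.11], [0.438, 0.089], [0.449, -0.126]] ((579.8724365234375, -8.051925659179688), (275.4970703125, 222.36691284179688), 3.640532970428467)
plate [ 0.595 -0.303  0.09 ]
boxNL [0.494 0.387 0.074]
boxtop [0.635 0.395 0.074]
boxR [0.645 0.194 0.074]
boxB [0.485 0.201 0.074]
dropmid [0.574 0.209 0.105]
```

View pics/c1.png

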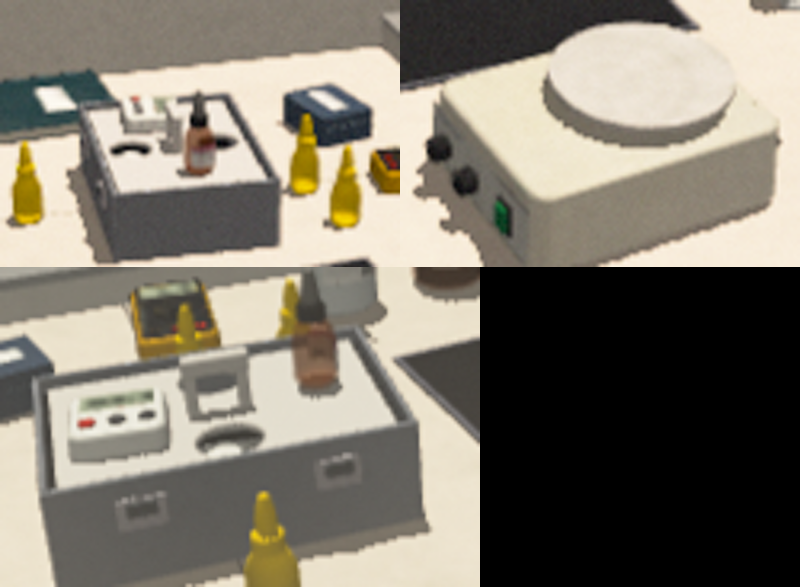

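The crop confirms the brown dropper in the box at its -y end, and the white timer at the +y end. A white cap shows in the window nearer the robot. Next I move above the box.

```bash
python3 -m jog '[[55,-61,-5,0,0,0],[55,-61,-5,0,0,0],[55,-61,-5,0,0,0],[55,-61,-5,0,0,0],[55,-61,-5,0,0,0],[55,-61,-5,0,0,0],[55,-61,-5,0,0,0],[55,-61,-5,0,0,0]]' 100
python3 -m jog '[[28,-31,0,0,0,-1.22],[28,-31,0,0,0,-1.22],[28,-31,0,0,0,-1.22],[28,-31,0,0,0,-1.22],[28,-31,0,0,0,-1.22],[28,-31,0,0,0,-1.22],[28,-31,0,0,0,-1.22],[28,-31,0,0,0,-1.22]]'
python3 - <<'E'
from h import *
st()
E
```

```text
time_s: 1.05
ee_pos: [0.3384, -0.1439, 0.4293]
eef_rot: [3.141, -0.001, 0.351]
force: [1.6, 0.2, -0.5]
grip_width: 0.0943
grip_force: 0.0
time_s: 1.85
ee_pos: [0.488, 0.2275, 0.4289]
eef_rot: [3.141, 0.0, 1.558]
force: [0.3, -0.6, 1.6]
grip_width: 0.0939
grip_force: 0.0
t 1.85 tcp [0.488  0.2275 0.4289] rot [3.141 0.    1.558] F [ 0.3 -0.6  1.6] w 0.09394833258434994 0.0 grasp [0.488  0.2275 0.2485]
R [[0.012, 1.0, 0.0], [1.0, -0.012, -0.0], [-0.0, 0.0, -1.0]]
```

Run:
```python
from h import *
c=snap('wrist','w1.png'); print(-np.array(c['R']).T@c['t'])
import pickle; pickle.dump(c,open('w1.pkl','wb'))
```

```text
[0.48891528 0.29774452 0.40961837]
```

View pics/w1.png

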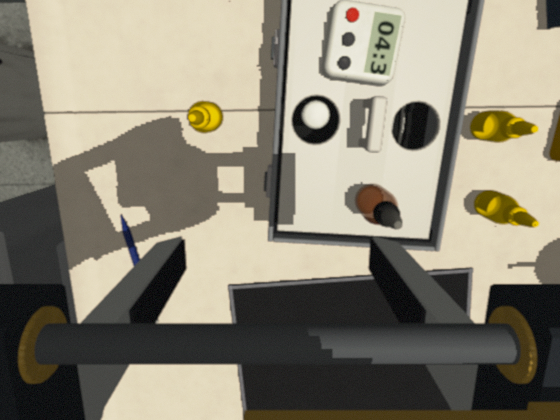

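Wrist view: timer (366,42), handle bar (376,123), vial cap in the left window (316,114), and the dropper with its base near (372,200), leaning outward by perspective. The yellow ones stay outside the box.

Run:
```python
from h import *
import pickle; c=pickle.load(open('w1.pkl','rb')); im=c['img']; hsv=cv2.cvtColor(im,cv2.COLOR_BGR2HSV)
# brown dropper body mask
H,S,V=cv2.split(hsv)
m=((H<12)&(S>90)&(V>40)&(V<170)).astype(np.uint8); m[:170]=0;m[235:]=0;m[:,:345]=0;m[:,:]*=1;m[:,410:]=0
k,_=cv2.findContours(m,0,2); q=max(k,key=cv2.contourArea); print('drop',cv2.minEnclosingCircle(q),cv2.boundingRect(q))
u=q[:,0]; 
for n,p,z in [('vialcap',(316,114),.057),('winL',(316,119),.067),('winR',(416,125),.067),('bar',(376.5,123),.113),('boxBL',(271,240),.074),('boxBR',(438,248),.074),('drop shoulder',cv2.minEnclosingCircle(q)[0],.067+.04)]:
    print(n,np.round(ray(c,*p,z),4))
# timer
m=((V>215)&(S<40)).astype(np.uint8)
cv2.imwrite('pics/t.png',np.hstack([cv2.resize(im[0:130,290:480],None,fx=4,fy=4,interpolation=2)]))
a=cv2.resize(im[0:100,310:420],(440,400),interpolation=2);b=cv2.resize(im[160:260,330:440],(440,400),interpolation=2)
cv2.imwrite('pics/t.png',cv2.resize(np.hstack([a,b]),(800,364)))
```

```text
drop ((374.0, 195.5), 10.111974716186523) (364, 189, 21, 12)
vialcap [0.5248 0.2941 0.057 ]
winL [0.5238 0.2898 0.067 ]
winR [0.6138 0.2835 0.067 ]
bar [0.5662 0.2873 0.113 ]
boxBL [0.4818 0.1782 0.074 ]
boxBR [0.6416 0.1682 0.074 ]
drop shoulder [0.5689 0.2281 0.107 ]
```

View pics/t.png

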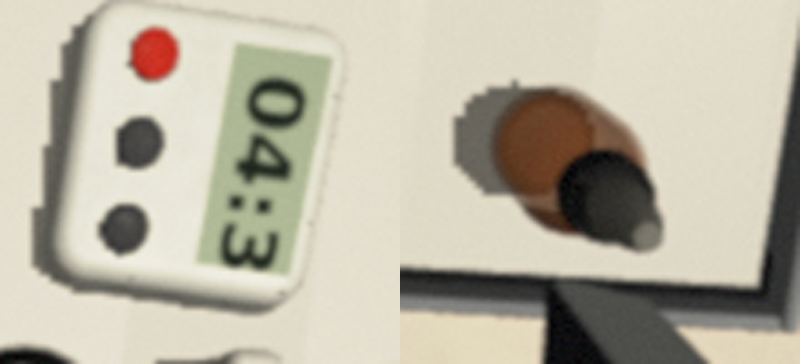

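The crop shows the timer turned by about 10°, its outline corners at about (335,1), (405,10), (391,85), (325,76). The dropper tip is at (399,224).

Run:
```python
from h import *
import pickle; c=pickle.load(open('w1.pkl','rb'))
f=lambda X,Y,z:ray(c,310+X/3.636,Y/3.636,z)
for n,a,b in [('L',(100,10),(55,240)),('R',(343,60),(298,285)),('T',(110,0),(330,35)),('B',(75,280),(270,308))]:
    A,B=f(*a,.078),f(*b,.078); d=A-B; print(n,np.round((A+B)/2,4),np.degrees(np.arctan2(d[1],d[0])))
print('tip',ray(c,398.8,223.8,.153),'drop base',ray(c,330+145/3.636,160+140/3.636,.067))
for x,y in [(.567,.213),(.567,.208)]: print(proj(c,(x,y,.153)),proj(c,(x,y,.067)),proj(c,(x,y,.122)))
P=[(310+X/3.636,Y/3.636) for X,Y in [(100,-2),(345,38),(295,312),(52,275)]]
print(np.round([ray(c,*p,.078)[:2] for p in P],4))
print('nadir',proj(c,(*(-np.array(c['R']).T@c['t'])[:2],0)))
```

```text
L [0.5343 0.3573 0.078 ] 79.34275156970087
R [0.5899 0.3466 0.078 ] 81.65172860837741
T [0.5655 0.3795 0.078 ] 171.17573806652615
B [0.5574 0.3211 0.078 ] 171.59599142998732
tip [0.57566565 0.21758326 0.153     ] drop base [0.57570686 0.21604152 0.067     ]
[386.36831223 230.00379957] [360.51625341 201.73953909] [375.39077643 218.00197281]
[385.9523434  236.56246461] [360.28833303 206.85247491] [375.06141556 223.95456158]
[[0.5387 0.3837]
 [0.5935 0.375 ]
 [0.5861 0.3168]
 [0.5292 0.3257]]
nadir [276.95303749 110.37921386]
```

```bash
python3 -m jog '[[-1,8.8,0,0,0,0],[-1,8.8,0,0,0,0],[-1,8.8,4,0,0,0],[-1,8.8,8,0,0,0],[-1,8.8,8,0,0,0],[-1,8.8,8,0,0,0]]' 90
python3 - <<'E'
from h import *
st(); c=snap('wrist','w2.png')
a=snap('side')['img'][130:230,190:320]; cv2.imwrite('pics/s2.png',np.hstack([c['img'],cv2.resize(a,(240,185)).copy() if 0 else cv2.copyMakeBorder(cv2.resize(a,(240,185)),0,235,0,0,0)]))
E
```

```text
time_s: 2.5
ee_pos: [0.5757, 0.2136, 0.3499]
eef_rot: [-3.141, 0.0, 1.552]
force: [1.5, -0.8, 0.2]
grip_width: 0.0846
grip_force: 0.0
t 2.5 tcp [0.5757 0.2136 0.3499] rot [-3.141  0.     1.552] F [ 1.5 -0.8  0.2] w 0.08459036103281371 0.0 grasp [0.5756 0.2136 0.1695]
R [[0.019, 1.0, -0.0], [1.0, -0.019, -0.0], [-0.0, -0.0, -1.0]]
```

View pics/s2.png

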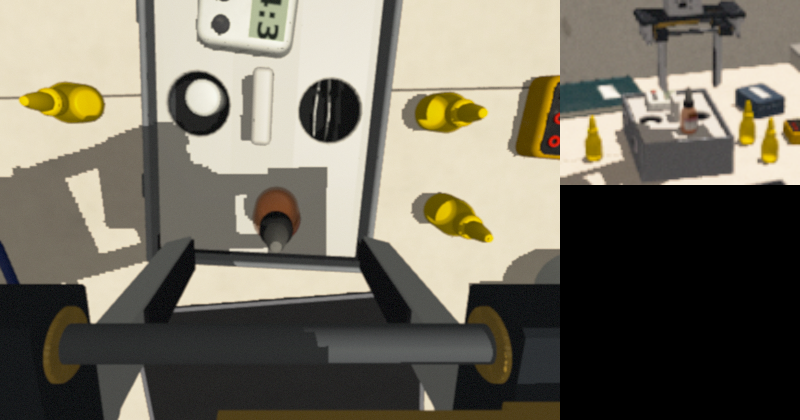

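The dropper (body 277,210, tip 277,246) sits centred between the fingers in x. I check its y from the tip.

Run:
```python
from h import *
c=ctrl.camera('wrist'); print('tip',ray(c,277,246,.153),'neck/shoulder',ray(c,277,203,.122),'cap',ray(c,200,97,.057),'bar',ray(c,262,106,.113),'winL',ray(c,199,103,.067),'winR',ray(c,330,110,.067))
for y in (.213,.217,.221): print(y,proj(c,(.5757,y+.0155,.122)),proj(c,(.5757,y+.0155,.067)),proj(c,(.5757,y,.153)))
```

```text
tip [0.57650934 0.21701813 0.153     ] neck/shoulder [0.57688857 0.23199067 0.122     ] cap [0.52359043 0.29447573 0.057     ] bar [0.56939084 0.28678219 0.113     ] winL [0.52457473 0.29015287 0.067     ] winR [0.6146337  0.28383977 0.067     ]
0.213 [275.07563466 208.8389424 ] [275.20259089 189.55328028] [275.56888212 253.40034866]
0.217 [274.9400898 202.1879543] [275.09427422 184.1454563 ] [275.41720492 246.06284261]
0.221 [274.80330966 195.47635283] [274.98516606 178.69811609] [275.26395395 238.6492042 ]
```

```bash
python3 -m jog '[[0.3,0.05,2.5,0,0,0],[0.3,0.05,5,0,0,0],[0.3,0.05,6.7,0,0,0],[0.3,0.05,6.7,0,0,0],[0.3,0.05,6.7,0,0,0]]' 90
python3 -m jog '[[0,0,0,0,0,0],[0,0,0,0,0,0],[0,0,0,0,0,0],[0,0,0,0,0,0],[0,0,0,0,0,0],[0,0,0,0,0,0],[0,0,0,0,0,0],[0,0,0,0,0,0]]' 15 12
python3 -m jog '[[0,0,0,0,0,0],[0,0,0,0,0,0],[0,0,0,0,0,0],[0,0,0,0,0,0]]' - 12
```

```text
time_s: 3.15
ee_pos: [0.5764, 0.2167, 0.2838]
eef_rot: [3.14, -0.001, 1.552]
force: [-0.4, 0.3, 0.4]
grip_width: 0.085
grip_force: 0.0
time_s: 3.95
ee_pos: [0.5761, 0.2165, 0.2819]
eef_rot: [-3.141, -0.0, 1.552]
force: [0.4, 1.1, -0.2]
grip_width: 0.0307
grip_force: 12.0
time_s: 4.35
ee_pos: [0.5761, 0.2166, 0.282]
eef_rot: [-3.142, 0.0, 1.552]
force: [0.1, 0.7, 0.5]
grip_width: 0.031
grip_force: 12.0
```

```bash
python3 -m jog '[[0,0,-2,0,0,0],[0,0,-5,0,0,0],[-2,-0.5,-8,0,0,0],[-5,-1.3,-8,0,0,0],[-8.5,-2.2,-8,0,0,0],[-12.5,-3.2,-8,0,0,0],[-16.5,-4.2,-8,0,0,0],[-20.5,-5.2,-8,0,0,0]]'
python3 -m jog '[[-4,-1,0,0,0,0],[-7,-1.8,0,0,0,0],[-9,-2.3,0,0,0,0],[-9.7,-2.4,0,0,0,0],[-9.7,-2.4,4,0,0,0],[-9.7,-2.4,8,0,0,0],[-9.7,-2.4,11,0,0,0],[-9.7,-2.4,12.5,0,0,0]]'
python3 -m jog '[[0,0,0.5,0,0,0],[0,0,1,0,0,0],[0,0,1.4,0,0,0],[0,0,1.4,0,0,0],[0,0,1.4,0,0,0]]'
```

```text
time_s: 5.15
ee_pos: [0.5195, 0.0112, 0.362]
eef_rot: [3.141, 0.0, 1.552]
force: [0.5, -0.6, -0.6]
grip_width: 0.0306
grip_force: 12.0
time_s: 5.95
ee_pos: [0.494, -0.0831, 0.2343]
eef_rot: [-3.138, -0.001, 1.552]
force: [0.6, 0.8, 0.2]
grip_width: 0.0308
grip_force: 12.0
time_s: 6.45
ee_pos: [0.4945, -0.0839, 0.2235]
eef_rot: [3.141, 0.0, 1.552]
force: [0.5, 0.7, -0.9]
grip_width: 0.0312
grip_force: 12.0
```

```bash
python3 -m jog '[[0,0,0.25,0,0,0],[0,0,0.4,0,0,0],[0,0,0.5,0,0,0],[0,0,0.5,0,0,0],[0,0,0.5,0,0,0]]'
```

```text
time_s: 6.95
ee_pos: [0.4944, -0.084, 0.2179]
eef_rot: [-3.142, -0.0, 1.552]
force: [0.1, 0.6, -0.1]
grip_width: 0.0307
grip_force: 12.0
```

```bash
python3 -m jog '[[0,0,0.1,0,0,0],[0,0,0.1,0,0,0],[0,0,0.1,0,0,0],[0,0,0.1,0,0,0],[0,0,0.1,0,0,0]]'
python3 -m jog '[[0,0,0,0,0,0],[0,0,0,0,0,0],[0,0,0,0,0,0],[0,0,0,0,0,0],[0,0,0,0,0,0],[0,0,0,0,0,0]]' 80
python3 -m jog '[[0,0,-4,0,0,0],[0,0,-8,0,0,0],[0,0,-12,0,0,0],[0,0,-13,0,0,0],[0,0,-13,0,0,0]]'
python3 - <<'E'
from h import *
st(); s=snap('side')['img'][200:330,190:370]; w=snap('wrist')['img']; c=snap('scene')['img'][190:290,190:370]
cv2.imwrite('pics/p3.png',np.hstack([np.vstack([cv2.resize(s,(400,289)),cv2.resize(c,(400,222))]),cv2.copyMakeBorder(cv2.resize(w,(400,300)),0,211,0,0,0)]))
E
```

```text
time_s: 7.45
ee_pos: [0.4944, -0.084, 0.2177]
eef_rot: [3.141, 0.0, 1.552]
force: [-4.8, 0.4, 10.7]
grip_width: 0.0305
grip_force: 12.0
time_s: 8.05
ee_pos: [0.4944, -0.0839, 0.2169]
eef_rot: [-3.142, -0.0, 1.552]
force: [-0.1, 0.1, -0.1]
grip_width: 0.0739
grip_force: 0.0
time_s: 8.55
ee_pos: [0.4944, -0.0839, 0.3482]
eef_rot: [3.139, 0.001, 1.552]
force: [-0.5, -0.7, -0.9]
grip_width: 0.0754
grip_force: 0.0
t 8.55 tcp [ 0.4944 -0.0839  0.3482] rot [3.139e+00 1.000e-03 1.552e+00] F [-0.5 -0.7 -0.9] w 0.07539180753147645 0.0 grasp [ 0.4949 -0.084   0.1678]
R [[0.019, 1.0, 0.003], [1.0, -0.019, -0.001], [-0.001, 0.003, -1.0]]
```

View pics/p3.png

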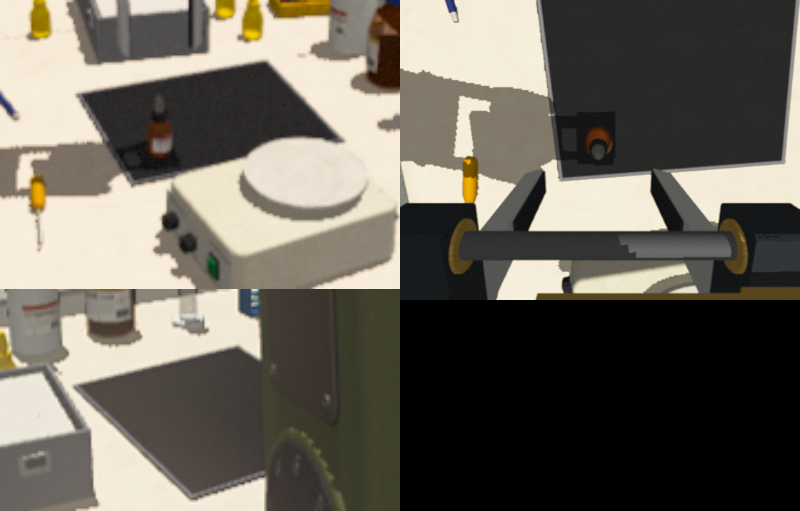

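The dropper stands upright on the mat's near corner. Next is the timer.

```bash
python3 -m jog '[[4,0.6,0,0,0,0],[9,1.2,0,0,0,0.05],[14,1.9,0,0,0,0.1],[19,2.5,0,0,0,0.139],[24,3.2,0,0,0,0.139],[29,3.9,0,0,0,0.139],[34,4.6,0,0,0,0.139],[38,5.2,0,0,0,0.139]]' 85
python3 -m jog '[[3.6,1.3,0,0,0,0],[5.5,1.4,0,0,0,0],[5.5,1.4,0,0,0,0],[5.5,1.4,0,0,0,0]]'
python3 - <<'E'
from h import *
st(); c=snap('wrist','w4.png'); print(rel(.5615,.350,.0885))
E
```

```text
time_s: 9.5
ee_pos: [0.5534, 0.2975, 0.3448]
eef_rot: [-3.139, 0.001, 1.414]
force: [0.4, -0.3, 0.1]
grip_width: 0.0799
grip_force: 0.0
time_s: 9.9
ee_pos: [0.576, 0.3469, 0.3451]
eef_rot: [-3.14, 0.002, 1.413]
force: [-0.2, -0.1, -0.4]
grip_width: 0.0798
grip_force: 0.0
t 9.9 tcp [0.576  0.3469 0.3451] rot [-3.140e+00  2.000e-03  1.413e+00] F [-0.2 -0.1 -0.4] w 0.07975104440718571 0.0 grasp [0.5755 0.3466 0.1647]
R [[0.157, 0.988, -0.002], [0.988, -0.157, -0.001], [-0.002, -0.002, -1.0]]
[ 0.16532385 -1.45308509  7.68465896]
```

View pics/w4.png

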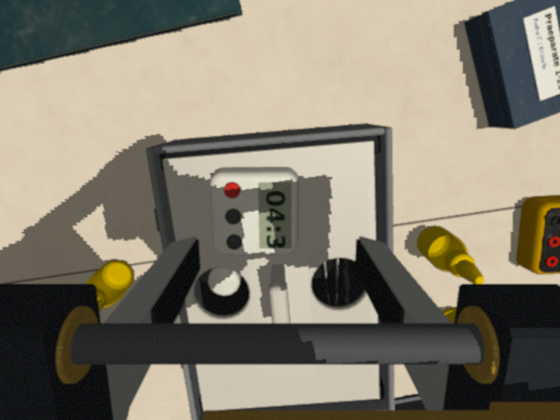

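Timer outline spans about (211–299, 168–255), aligned with the gripper. The box's far corners are at (150,148) and (391,128).

Run:
```python
from h import *
c=ctrl.camera('wrist')
for z in (.078,.085): print(np.round(ray(c,255,211.5,z),4),np.linalg.norm(ray(c,211.5,212,z)-ray(c,299,212,z)))
T=ray(c,255,211.5,.08); print(rel(T[0],T[1],.0885))
A,B=ray(c,149,149,.074),ray(c,391,128,.074); print(A,B,np.degrees(np.arctan2(*(B-A)[1::-1])))
C=[A,B,np.array([.4818,.1782,.074]),np.array([.6416,.1682,.074])]; print('boxcentre',np.mean(C,0),np.linalg.norm(A-C[2]),np.linalg.norm(B-A))
print('winL',ray(c,222,291,.067),'winR',ray(c,339,282,.067))
```

```text
[0.5612 0.351  0.078 ] 0.060489220445121866
[0.5619 0.3528 0.085 ] 0.05878440849670172
[ 0.31837245 -1.51237891  7.74231056]
[0.4977529  0.40410752 0.074     ] [0.65976294 0.39235733 0.074     ] -4.148258470928816
boxcentre [0.57022896 0.28571621 0.074     ] 0.22647008894294202 0.1624355848516289
winL [0.52432548 0.29004849 0.067     ] winR [0.61341616 0.28349671 0.067     ]
```

```bash
python3 -m jog '[[0.3,-1.5,1,0,0,0],[0.3,-1.5,4,0,0,0],[0.3,-1.5,6,0,0,0],[0.3,-1.5,7,0,0,0],[0.3,-1.5,7.5,0,0,0],[0.3,-1.5,7.5,0,0,0],[0.3,-1.5,7.5,0,0,0]]'
python3 -m jog '[[0,0,0,0,0,0],[0,0,0,0,0,0],[0,0,0,0,0,0],[0,0,0,0,0,0],[0,0,0,0,0,0],[0,0,0,0,0,0],[0,0,0,0,0,0]]' 40 15
python3 -c "
from h import *
st()"
```

```text
time_s: 10.7
ee_pos: [0.5619, 0.3523, 0.2731]
eef_rot: [3.14, -0.001, 1.413]
force: [1.1, 0.0, 0.4]
grip_width: 0.0798
grip_force: 0.0
time_s: 11.4
ee_pos: [0.5617, 0.3525, 0.2724]
eef_rot: [3.141, -0.0, 1.413]
force: [-2.2, 0.2, 5.0]
grip_width: 0.0613
grip_force: 15.0
t 11.4 tcp [0.5617 0.3525 0.2724] rot [ 3.141 -0.     1.413] F [-2.2  0.2  5. ] w 0.061285494405426695 14.998962879180908 grasp [0.5618 0.3525 0.092 ]
R [[0.157, 0.988, 0.001], [0.988, -0.157, 0.0], [0.0, 0.0, -1.0]]
```

```bash
python3 -m jog '[[0,0,-1,0,0,0],[0,0,-3,0,0,0],[0,0,-6,0,0,0],[-2,0,-8,0,0,0],[-5,-0.2,-8,0,0,0],[-9,-0.4,-8,0,0,0],[-13,-0.6,-8,0,0,0],[-17,-0.8,-8,0,0,0]]'
python3 -m jog '[[-4,-0.2,0,0,0,0],[-8,-0.4,0,0,0,0],[-11,-0.6,0,0,0,0],[-13.5,-0.7,0,0,0,0],[-14.7,-0.75,2,0,0,0],[-14.7,-0.75,6,0,0,0],[-14.7,-0.75,9,0,0,0],[-14.7,-0.75,11,0,0,0]]'
python3 -m jog '[[0,0,1,0,0,0],[0,0,1.8,0,0,0],[0,0,2.4,0,0,0],[0,0,2.6,0,0,0],[0,0,2.6,0,0,0],[0,0,2.6,0,0,0]]'
python3 -c "
from h import *
st()"
```

```text
time_s: 12.2
ee_pos: [0.5264, 0.1844, 0.3523]
eef_rot: [3.141, -0.0, 1.413]
force: [0.7, 0.1, -0.5]
grip_width: 0.0615
grip_force: 15.0
time_s: 13.0
ee_pos: [0.4961, 0.0416, 0.2403]
eef_rot: [-3.14, 0.0, 1.412]
force: [0.0, -0.0, -0.7]
grip_width: 0.0613
grip_force: 15.0
time_s: 13.6
ee_pos: [0.4967, 0.0418, 0.2165]
eef_rot: [3.141, -0.0, 1.413]
force: [0.5, -0.6, -0.9]
grip_width: 0.0615
grip_force: 15.0
t 13.6 tcp [0.4967 0.0418 0.2165] rot [ 3.141 -0.     1.413] F [ 0.5 -0.6 -0.9] w 0.061455936429767294 14.998169392347336 grasp [0.4968 0.0418 0.0361]
R [[0.157, 0.988, 0.001], [0.988, -0.157, 0.0], [0.0, 0.001, -1.0]]
```

```bash
python3 -m jog '[[0,0,0.3,0,0,0],[0,0,0.5,0,0,0],[0,0,0.7,0,0,0],[0,0,0.7,0,0,0],[0,0,0.8,0,0,0],[0,0,0.8,0,0,0],[0,0,0.8,0,0,0]]'
```

```text
time_s: 14.3
ee_pos: [0.4965, 0.0418, 0.2083]
eef_rot: [-3.142, 0.0, 1.413]
force: [-1.3, -0.5, 5.7]
grip_width: 0.0614
grip_force: 15.0
```

```bash
python3 -m jog '[[0,0,0,0,0,0],[0,0,0,0,0,0],[0,0,0,0,0,0],[0,0,0,0,0,0],[0,0,0,0,0,0]]' 85
python3 -m jog '[[0,0,-3,0,0,0],[0,0,-7,0,0,0],[1,0,-11,0,0,0],[4,0.4,-13,0,0,0],[8,1,-13,0,0,0],[12,1.5,-13,0,0,-0.04],[16,2,-13,0,0,-0.088],[20,2.7,-13,0,0,-0.088]]' 60
python3 -m jog '[[4,0.9,0,0,0,0],[5.4,0.1,0,0,0,0],[5.4,0.1,0,0,0,0],[5.4,0.1,0,0,0,0]]'
python3 - <<'E'
from h import *
st(); c=snap('wrist','w5.png'); print(rel(.569,.2868,.101),rel(.4965,.0418)); print(proj(c,(.569,.2868,.101)))
s=snap('side')['img'][160:300,190:370]
cv2.imwrite('pics/p5.png',np.hstack([cv2.resize(c['img'],(440,330)),cv2.copyMakeBorder(cv2.resize(s,(360,280)),0,50,0,0,0)]))
E
```

```text
time_s: 14.8
ee_pos: [0.4965, 0.0418, 0.2079]
eef_rot: [-3.142, -0.0, 1.413]
force: [-0.1, -0.2, -0.9]
grip_width: 0.0797
grip_force: 0.0
time_s: 15.6
ee_pos: [0.5548, 0.2368, 0.338]
eef_rot: [3.142, -0.0, 1.503]
force: [0.1, -0.5, 0.6]
grip_width: 0.0563
grip_force: 0.0
time_s: 16.0
ee_pos: [0.5592, 0.2882, 0.3379]
eef_rot: [-3.141, 0.0, 1.501]
force: [0.6, -0.6, 0.2]
grip_width: 0.0566
grip_force: 0.0
t 16.0 tcp [0.5592 0.2882 0.3379] rot [-3.141  0.     1.501] F [ 0.6 -0.6  0.2] w 0.05658481733359045 0.0 grasp [0.5592 0.2882 0.1575]
R [[0.07, 0.998, -0.0], [0.998, -0.07, -0.0], [-0.0, -0.0, -1.0]]
[-0.02819317  0.96458142  5.67051885] [-2.49802539e+01 -4.53633597e+00  4.66209313e-03]
[293.03853606 229.84496355]
```

View pics/p5.png

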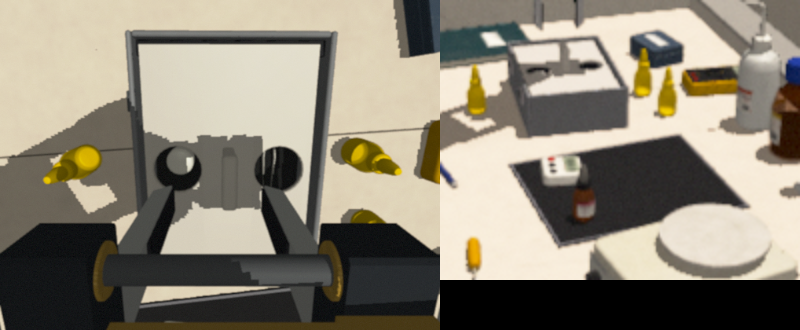

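Both items stand on the mat, the timer at side-crop (560,170) and the dropper at (584,205). The divider bar appears where I estimated it. I descend and grip it.

```bash
python3 -m jog '[[0,0.95,0,0,0,0],[0,0.95,2,0,0,0],[0,0.95,4,0,0,0],[0,0.95,5.2,0,0,0],[0,0.95,5.6,0,0,0],[0,0.95,5.6,0,0,0],[0,0.95,5.6,0,0,0]]'
python3 -m jog '[[0,0,0,0,0,0],[0,0,0,0,0,0],[0,0,0,0,0,0],[0,0,0,0,0,0],[0,0,0,0,0,0],[0,0,0,0,0,0],[0,0,0,0,0,0]]' 0 40
python3 -c "
from h import *
st()"
```

```text
time_s: 16.8
ee_pos: [0.5692, 0.2882, 0.2829]
eef_rot: [3.14, -0.001, 1.501]
force: [0.1, 0.1, 0.6]
grip_width: 0.0568
grip_force: 0.0
time_s: 17.5
ee_pos: [0.5689, 0.2883, 0.2819]
eef_rot: [-3.141, 0.0, 1.501]
force: [-0.9, 0.3, 0.4]
grip_width: 0.0118
grip_force: 40.0
t 17.5 tcp [0.5689 0.2883 0.2819] rot [-3.141  0.     1.501] F [-0.9  0.3  0.4] w 0.011756484013373626 40.00010132789612 grasp [0.5688 0.2882 0.1015]
R [[0.07, 0.998, -0.0], [0.998, -0.07, -0.0], [-0.0, -0.0, -1.0]]
```

```bash
python3 -m jog '[[0,0,-1,0,0,0],[0,0,-3,0,0,0],[0,0,-6,0,0,0],[0,0,-8,0,0,0],[-2,0.7,-9,0,0,0],[-5,1.7,-9,0,0,-0.03],[-8.5,2.9,-9,0,0,-0.06],[-12.5,4.3,-9,0,0,-0.1]]'
python3 -m jog '[[-4,1.4,0,0,0,-0.03],[-8,2.8,0,0,0,-0.03],[-11.5,4,0,0,0,-0.03],[-14,4.9,0,0,0,-0.03],[-15.5,5.3,0,0,0,-0.03],[-15.7,7,0,0,0,-0.03],[-15.7,7,0,0,0,-0.03],[-15.7,7,0,0,0,-0.03]]'
python3 -c "
from h import *
st(); print(rel(.647,-.004,.0425))"
```

```text
time_s: 18.3
ee_pos: [0.603, 0.1597, 0.3726]
eef_rot: [3.141, -0.0, 1.603]
force: [0.3, 0.5, -3.1]
grip_width: 0.0118
grip_force: 40.0
time_s: 19.1
ee_pos: [0.6775, 0.0063, 0.3718]
eef_rot: [-3.141, -0.0, 1.631]
force: [-1.1, 0.1, -2.4]
grip_width: 0.0115
grip_force: 40.0
t 19.1 tcp [0.6775 0.0063 0.3718] rot [-3.141 -0.     1.631] F [-1.1  0.1 -2.4] w 0.011506623067934221 39.99933958053589 grasp [0.6774 0.0063 0.1914]
R [[-0.061, 0.998, -0.001], [0.998, 0.061, 0.0], [0.0, -0.001, -1.0]]
[-0.84822225 -3.08843199 14.89149942]
```

```bash
python3 -m jog '[[-0.8,-3.1,0,0,0,0],[-0.8,-3.1,3,0,0,0],[-0.8,-3.1,7,0,0,0],[-0.8,-3.1,10,0,0,0],[-0.8,-3.1,12.5,0,0,0],[-0.8,-3.1,13.5,0,0,0],[-0.8,-3.1,14,0,0,0],[-0.8,-3.1,14,0,0,0]]'
python3 -m jog '[[0,0,0.3,0,0,0],[0,0,0.5,0,0,0],[0,0,0.7,0,0,0],[0,0,0.8,0,0,0],[0,0,0.8,0,0,0],[0,0,0.8,0,0,0]]'
python3 -c "
from h import *
st()"
```

```text
time_s: 19.9
ee_pos: [0.6473, -0.0039, 0.2326]
eef_rot: [3.141, 0.0, 1.631]
force: [-0.7, 0.0, -2.6]
grip_width: 0.0116
grip_force: 40.0
time_s: 20.5
ee_pos: [0.6473, -0.0042, 0.224]
eef_rot: [3.141, 0.0, 1.631]
force: [0.3, 0.4, -2.6]
grip_width: 0.0115
grip_force: 40.0
t 20.5 tcp [ 0.6473 -0.0042  0.224 ] rot [3.141 0.    1.631] F [ 0.3  0.4 -2.6] w 0.011515314558044097 39.999298453330994 grasp [ 0.6473 -0.0042  0.0436]
R [[-0.06, 0.998, 0.0], [0.998, 0.06, -0.0], [-0.0, 0.0, -1.0]]
```

```bash
python3 -m jog '[[0,0,0.15,0,0,0],[0,0,0.15,0,0,0],[0,0,0.15,0,0,0]]'
python3 -m jog '[[0,0,0,0,0,0],[0,0,0,0,0,0],[0,0,0,0,0,0],[0,0,0,0,0,0],[0,0,0,0,0,0]]' 50
python3 -m jog '[[0,0,-2,0,0,0],[0,0,-6,0,0,0],[0,0,-10,0,0,0],[2,-0.7,-14,0,0,0],[5,-1.7,-15,0,0,0],[9,-3.1,-15,0,0,-0.1],[13.5,-4.6,-15,0,0,-0.25],[18,-6.1,-15,0,0,-0.4]]'
python3 -c "
from h import *
st(); print(rel(.525,.294))"
```

```text
time_s: 20.8
ee_pos: [0.6474, -0.0042, 0.223]
eef_rot: [3.141, 0.0, 1.631]
force: [-2.0, 0.3, 4.1]
grip_width: 0.0116
grip_force: 40.0
time_s: 21.3
ee_pos: [0.6473, -0.0042, 0.2224]
eef_rot: [-3.142, -0.0, 1.631]
force: [0.7, 0.3, -0.3]
grip_width: 0.0462
grip_force: 0.0
time_s: 22.1
ee_pos: [0.5747, 0.1732, 0.3727]
eef_rot: [3.141, 0.0, 2.036]
force: [-0.2, 1.2, 0.4]
grip_width: 0.047
grip_force: 0.0
t 22.1 tcp [0.5747 0.1732 0.3727] rot [3.141 0.    2.036] F [-0.2  1.2  0.4] w 0.047005888822180375 0.0 grasp [0.5747 0.1732 0.1923]
R [[-0.449, 0.894, 0.0], [0.894, 0.449, 0.0], [-0.0, 0.0, -1.0]]
[ 1.30278732e+01  9.78342493e-01 -2.16826814e-04]
```

```bash
python3 -m jog '[[4,0.3,0,0,0,-0.15],[8,0.6,0,0,0,-0.3],[11,0.8,0,0,0,-0.45],[13,1,0,0,0,-0.6],[13,1,0,0,0,-0.75],[13,1,0,0,0,-0.9],[13,1,0,0,0,-1.034],[13,1,0,0,0,-1.034]]'
python3 - <<'E'
from h import *
st(); c=snap('wrist','w6.png')
s=snap('side')['img'][160:300,190:370]
cv2.imwrite('pics/p6.png',np.hstack([cv2.resize(c['img'],(440,330)),cv2.copyMakeBorder(cv2.resize(s,(360,280)),0,50,0,0,0)]))
import pickle; pickle.dump(c,open('w6.pkl','wb'))
E
```

```text
time_s: 22.9
ee_pos: [0.5268, 0.2928, 0.3725]
eef_rot: [3.142, 0.0, 3.067]
force: [0.6, -0.4, 0.5]
grip_width: 0.0472
grip_force: 0.0
t 22.9 tcp [0.5268 0.2928 0.3725] rot [3.142 0.    3.067] F [ 0.6 -0.4  0.5] w 0.04722355888453357 0.0 grasp [0.5268 0.2928 0.1921]
R [[-0.997, 0.074, 0.0], [0.074, 0.997, 0.0], [-0.0, 0.0, -1.0]]
```

View pics/p6.png

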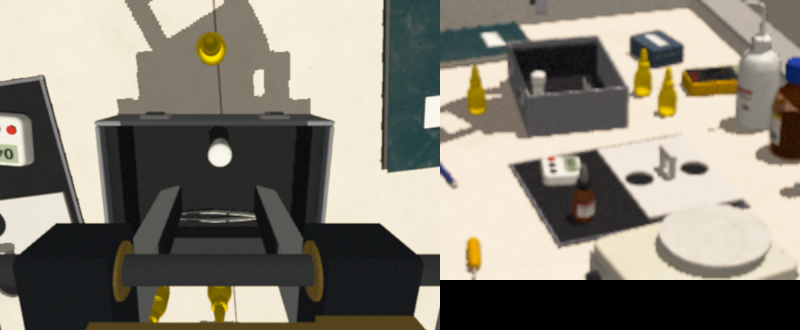

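The divider lies on the mat's far half, and the open box shows the white vial cap at about (280,195) full-frame, centred between the fingers.

Run:
```python
from h import *
import pickle; c=pickle.load(open('w6.pkl','rb')); im=c['img']
m=((im.min(2)>170)).astype(np.uint8); m[:165]=0;m[225:]=0;m[:,:250]=0;m[:,310:]=0
k,_=cv2.findContours(m,0,2); q=max(k,key=cv2.contourArea); (u,v),r=cv2.minEnclosingCircle(q); print(u,v,r,cv2.boundingRect(q))
X=ray(c,u,v,.057); print(X, ray(c,u,v,.054)); print(rel(X[0],X[1],.047))
print(proj(c,X+[0.0125,0,0]),proj(c,X-[0.0125,0,0]))
```

```text
279.5 197.125 14.440170288085938 (266, 184, 28, 28)
[0.52417147 0.29391346 0.057     ] [0.52486164 0.29387818 0.054     ]
[ 0.27521057  0.09150792 14.50729891]
[280.59798663 211.87751304] [278.37966655 182.07223577]
```

```bash
python3 -m jog '[[0.25,0.1,2,0,0,0],[0.25,0.1,6,0,0,0],[0.25,0.1,10,0,0,0],[0.25,0.1,12.5,0,0,0],[0.25,0.1,14,0,0,0],[0.25,0.1,14.4,0,0,0],[0.25,0.1,14.4,0,0,0],[0.25,0.1,14.4,0,0,0]]'
python3 -m jog '[[0,0,0,0,0,0],[0,0,0,0,0,0],[0,0,0,0,0,0],[0,0,0,0,0,0],[0,0,0,0,0,0],[0,0,0,0,0,0]]' 10 15
python3 -m jog '[[0,0,-1,0,0,0],[0,0,-3,0,0,0],[0,0,-6,0,0,0],[0,0,-9.5,0,0,0],[0,0,-13,0,0,0],[0,0,-15,0,0,0],[0,0,-15,0,0,0]]'
python3 - <<'E'
from h import *
st(); print(rel(.595,-.303))
c=snap('wrist')
s=snap('side'); s=s['img'][110:220,190:330]
cv2.imwrite('pics/p7.png',np.hstack([cv2.resize(c['img'],(440,330)),cv2.copyMakeBorder(cv2.resize(s,(360,283)),0,47,0,0,0)]))
E
```

```text
time_s: 23.8
ee_pos: [0.5248, 0.2941, 0.2299]
eef_rot: [3.141, 0.002, 3.064]
force: [-0.1, -0.2, 0.4]
grip_width: 0.047
grip_force: 0.0
time_s: 24.4
ee_pos: [0.5245, 0.294, 0.2288]
eef_rot: [3.141, 0.001, 3.065]
force: [-0.5, -0.4, 3.8]
grip_width: 0.0243
grip_force: 15.0
time_s: 25.1
ee_pos: [0.5244, 0.294, 0.382]
eef_rot: [3.139, 0.004, 3.065]
force: [0.2, -0.7, -0.6]
grip_width: 0.0245
grip_force: 15.0
t 25.1 tcp [0.5244 0.294  0.382 ] rot [3.139 0.004 3.065] F [ 0.2 -0.7 -0.6] w 0.024480640173673008 14.999892711639404 grasp [0.5252 0.2944 0.2016]
R [[-0.997, 0.077, 0.005], [0.077, 0.997, 0.002], [-0.004, 0.003, -1.0]]
[-11.53834847 -59.02880304  -0.10388085]
```

View pics/p7.png

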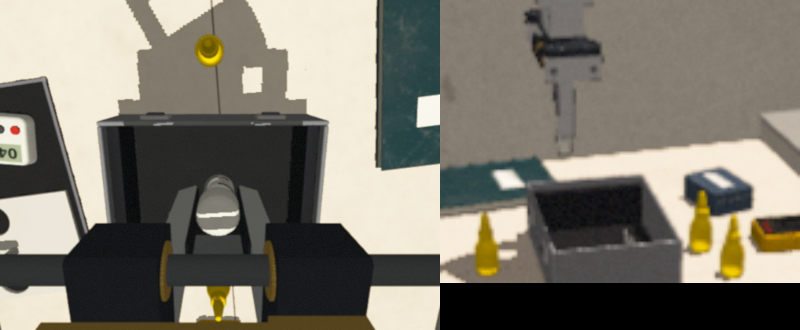

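```bash
python3 -m jog '[[-0.4,-2,0,0,0,0],[-1,-5,0,0,0,0],[-2,-9,0,0,0,0],[-3,-13.5,0,0,0,0],[-3.8,-18,0,0,0,0],[-4.7,-22.5,0,0,0,0],[-5.5,-27,0,0,0,0],[-6.3,-31.5,0,0,0,0]]'
python3 -m jog '[[-0.8,-4,0,0,0,0],[-1.6,-8,0,0,0,0],[-2.4,-12,0,0,0,0],[-3.2,-16,0,0,0,0],[-3.8,-19,0,0,0,0],[-4.2,-21.5,0,0,0,0],[-4.4,-22.5,0,0,0,0],[-4.4,-22.5,0,0,0,0]]'
python3 - <<'E'
from h import *
st(); c=snap('wrist')
s=snap('side'); 
import pickle; pickle.dump((c,s),open('w8.pkl','wb'))
s=s['img'][220:340,240:400]
cv2.imwrite('pics/p8.png',np.hstack([cv2.resize(c['img'],(440,330)),cv2.copyMakeBorder(cv2.resize(s,(360,270)),0,60,0,0,0)]))
E
```

```text
time_s: 26.0
ee_pos: [0.5628, -0.0268, 0.3767]
eef_rot: [3.141, -0.003, 3.065]
force: [0.7, -0.9, 0.3]
grip_width: 0.0248
grip_force: 15.0
time_s: 26.8
ee_pos: [0.5896, -0.2533, 0.3769]
eef_rot: [3.141, -0.002, 3.064]
force: [-0.3, 1.3, 0.2]
grip_width: 0.0245
grip_force: 15.0
t 26.8 tcp [ 0.5896 -0.2533  0.3769] rot [ 3.141e+00 -2.000e-03  3.064e+00] F [-0.3  1.3  0.2] w 0.024528711095062904 14.999910593032837 grasp [ 0.5892 -0.2531  0.1965]
R [[-0.997, 0.078, -0.002], [0.078, 0.997, 0.001], [0.002, 0.001, -1.0]]
```

View pics/p8.png

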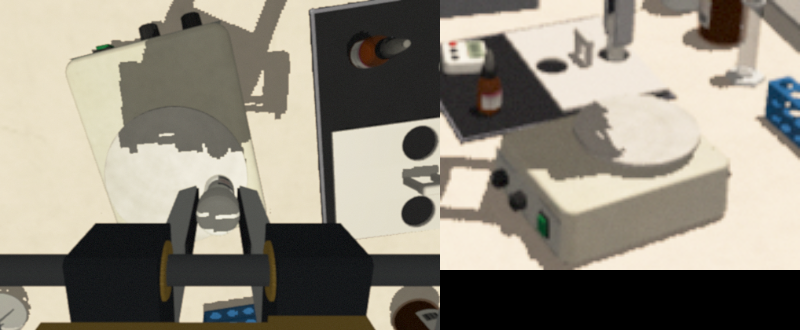

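Wrist view: the plate's rim is at left (104,168), top (175,106), right (~246,160) in the 440-wide picture. I combine it with the rim points from the first side crop.

Run:
```python
from h import *
import pickle; from scipy.optimize import least_squares
c,s=pickle.load(open('w8.pkl','rb'))
W=[(104,168),(175,106),(125,128),(246,160),(232,130)]
S=[(545,90),(735,83),(645,24),(635,130),(575,43),(715,43),(572,118),(712,114)]
def fit(P):
    r=least_squares(lambda a:np.hypot(P[:,0]-a[0],P[:,1]-a[1])-a[2],[.6,-.3,.0685]).x; return r,np.round(np.hypot(P[:,0]-r[0],P[:,1]-r[1])*1000,1)
print(fit(np.array([ray(c,u*560/440,v*560/440,.09) for u,v in W])))
print(fit(np.array([ray(s,255+(X-400)/3.3333,255+Y/3.3333,.09) for X,Y in S])))
```

```text
(array([ 0.60104894, -0.29383603,  0.06927327]), array([70.1, 69.6, 67.9, 68.2, 70.6]))
(array([ 0.59739556, -0.29750482,  0.07024647]), array([72.6, 68.5, 72.2, 68.6, 62.7, 75.4, 75.3, 66.7]))
```

```bash
python3 -m jog '[[-0.7,-2,0,0,0,0],[-1.4,-4.1,0,0,0,0],[-1.4,-4.1,2,0,0,0],[-1.4,-4.1,4,0,0,0],[-1.4,-4.1,5,0,0,0],[-1.4,-4.1,5.4,0,0,0],[-1.4,-4.1,5.4,0,0,0],[-1.4,-4.1,5.4,0,0,0]]'
python3 - <<'E'
from h import *
st(); c=snap('wrist','w9.png')
E
```

```text
time_s: 27.7
ee_pos: [0.6007, -0.2943, 0.3256]
eef_rot: [-3.141, 0.001, 3.065]
force: [1.0, -0.9, -0.1]
grip_width: 0.0242
grip_force: 15.0
t 27.7 tcp [ 0.6007 -0.2943  0.3256] rot [-3.141e+00  1.000e-03  3.065e+00] F [ 1.  -0.9 -0.1] w 0.024166104235803832 14.99992311000824 grasp [ 0.6009 -0.2944  0.1452]
R [[-0.997, 0.076, 0.001], [0.076, 0.997, -0.001], [-0.001, -0.001, -1.0]]
```

View pics/w9.png

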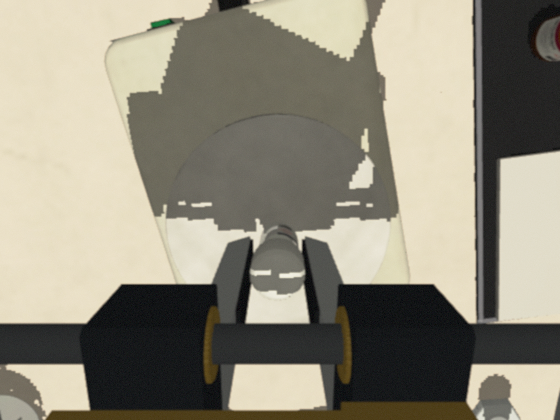

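```bash
python3 - <<'E'
from h import *
c=ctrl.camera('wrist'); P=np.array([ray(c,u,v,.09) for u,v in [(165,228),(389,230),(277,113)]])[:,:2]
from scipy.optimize import least_squares
print(least_squares(lambda a:np.hypot(*(P-a).T)-.0685,[.6,-.3]).x, P)
E
python3 -m jog '[[0,0,0.4,0,0,0],[0,0,0.7,0,0,0],[0,0,0.9,0,0,0],[0,0,1,0,0,0],[0,0,1,0,0,0]]'
```

```text
[ 0.59964878 -0.29551244] [[ 0.59391366 -0.36344094]
 [ 0.60545253 -0.22758977]
 [ 0.53134693 -0.29031042]]
time_s: 28.3
ee_pos: [0.6006, -0.2946, 0.3153]
eef_rot: [-3.141, 0.001, 3.065]
force: [-0.7, 1.2, 5.5]
grip_width: 0.0246
grip_force: 15.0
```

```bash
python3 -m jog '[[0,0,0,0,0,0],[0,0,0,0,0,0],[0,0,0,0,0,0],[0,0,0,0,0,0],[0,0,0,0,0,0]]' 55
python3 -m jog '[[0,0,-1.5,0,0,0],[0,0,-4,0,0,0],[0,0,-7,0,0,0],[0,3,-8,0,0,0.1],[0,7,-8,0,0,0.25],[0,11,-8,0,0,0.4],[0,15,-8,0,0,0.55],[-0.5,19,-8,0,0,0.7]]'
python3 - <<'E'
from h import *
st(); print(rel(.6473,-.0042))
s=snap('side')['img'][200:330,190:390]; cv2.imwrite('pics/p10.png',cv2.resize(s,(800,520)))
E
```

```text
time_s: 28.8
ee_pos: [0.6005, -0.2946, 0.3144]
eef_rot: [3.142, -0.0, 3.065]
force: [-1.0, 0.2, 0.4]
grip_width: 0.0515
grip_force: 0.0
time_s: 29.6
ee_pos: [0.6197, -0.104, 0.3961]
eef_rot: [3.141, 0.001, 2.358]
force: [0.7, 1.0, -0.1]
grip_width: 0.0516
grip_force: 0.0
t 29.6 tcp [ 0.6197 -0.104   0.3961] rot [3.141e+00 1.000e-03 2.358e+00] F [ 0.7  1.  -0.1] w 0.051644625862648924 0.0 grasp [ 0.6199 -0.1041  0.2157]
R [[-0.709, 0.706, 0.001], [0.706, 0.709, -0.0], [-0.001, 0.001, -1.0]]
[5.10704605e+00 9.00662356e+00 4.02287231e-04]
```

View pics/p10.png

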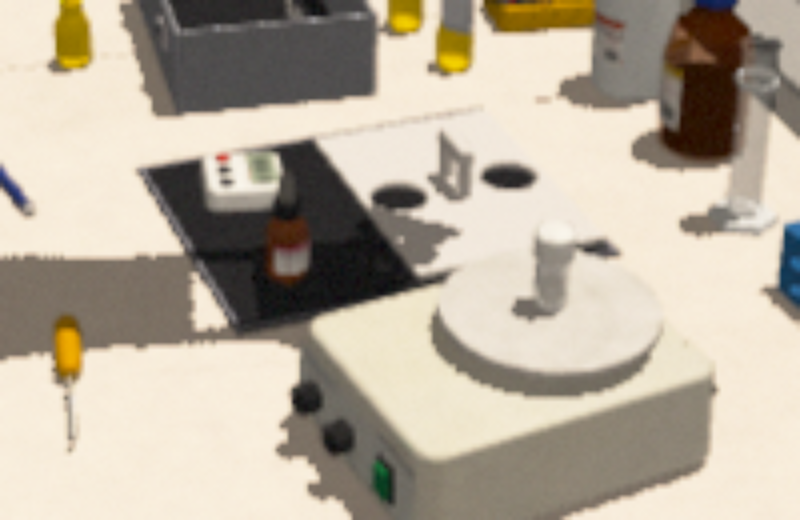

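The vial stands upright in the middle of the plate. That was my last picture, so from here I check by numbers. I fetch the divider at its recorded release pose.

```bash
python3 -m jog '[[2.5,4.3,0,0,0,0.15],[5,8.8,0,0,0,0.3],[5.1,9,0,0,0,0.45],[5.1,9,0,0,0,0.6],[5.1,9,0,0,0,0.727],[5.1,9,4,0,0,0.727],[5.1,9,8,0,0,0.727],[5.1,9,8,0,0,0.727]]'
python3 - <<'E'
from h import *
st(); print(rel(.6473,-.0042,.0425))
c=ctrl.camera('wrist'); print(proj(c,(.6473,-.0042+.0,.049)),proj(c,(.6473+.0027,-.0042+.045,.008)))
im=c['img']; m=((im.min(2)>140)).astype(np.uint8)
s=ctrl.camera('side'); g=s['img']; k=g.min(2)
# white-pixel centroid of the timer and check vial stays: brightness
B=(-np.array(c['R']).T@c['t']); print('cam',B)
dark=(im.max(2)<70).astype(np.uint8); n,l,stt,ce=cv2.connectedComponentsWithStats(dark)
for i in range(1,n):
    if 300<stt[i,4]<8000: print(stt[i],ce[i],np.round(ray(c,*ce[i],.008),4))
E
```

```text
time_s: 30.45
ee_pos: [0.6461, -0.0058, 0.3102]
eef_rot: [-3.134, -0.001, 1.638]
force: [-0.3, -0.2, -0.9]
grip_width: 0.0516
grip_force: 0.0
t 30.45 tcp [ 0.6461 -0.0058  0.3102] rot [-3.134e+00 -1.000e-03  1.638e+00] F [-0.3 -0.2 -0.9] w 0.05160870665934441 0.0 grasp [ 0.6447 -0.0057  0.1298]
R [[-0.068, 0.998, -0.008], [0.998, 0.068, 0.0], [0.001, -0.008, -1.0]]
[0.12040865 0.33631461 8.73213533]
[281.93442962 215.95357372] [289.51012643 143.84477815]
cam [0.64119938 0.06436178 0.29106295]
[ 515  165   45   86 1007] [531.62065541 201.00397219] [0.841  0.0099 0.008 ]
[ 199  177   53   52 2137] [224.83809078 202.65512401] [ 0.603  -0.0082  0.008 ]
[ 313  179   53   51 2095] [338.91646778 204.0477327 ] [ 0.6921 -0.003   0.008 ]
```

The divider windows measure a midpoint of (0.6475,-0.0056) at yaw 3.4°, so it is where I left it.

```bash
python3 -m jog '[[0.1,0.15,2,0,0,0],[0.1,0.15,5,0,0,0],[0.1,0.15,7.5,0,0,0],[0.1,0.15,8.5,0,0,0],[0.1,0.15,8.7,0,0,0],[0.1,0.15,8.7,0,0,0],[0.1,0.15,8.7,0,0,0]]'
python3 -m jog '[[0,0,0,0,0,0],[0,0,0,0,0,0],[0,0,0,0,0,0],[0,0,0,0,0,0],[0,0,0,0,0,0],[0,0,0,0,0,0],[0,0,0,0,0,0]]' 0 40
python3 -c "
from h import *
st()"
```

```text
time_s: 31.25
ee_pos: [0.6486, -0.0045, 0.2295]
eef_rot: [3.139, 0.0, 1.638]
force: [-0.2, 0.7, -0.6]
grip_width: 0.0515
grip_force: 0.0
time_s: 31.95
ee_pos: [0.6482, -0.0045, 0.2274]
eef_rot: [-3.141, -0.0, 1.638]
force: [-0.8, 0.3, 1.7]
grip_width: 0.0113
grip_force: 40.0
t 31.95 tcp [ 0.6482 -0.0045  0.2274] rot [-3.141 -0.     1.638] F [-0.8  0.3  1.7] w 0.011267505741248685 39.99540030956268 grasp [ 0.6481 -0.0045  0.047 ]
R [[-0.067, 0.998, -0.0], [0.998, 0.067, 0.0], [0.0, -0.0, -1.0]]
```

```bash
python3 -m jog '[[0,0,-1,0,0,0],[0,0,-3,0,0,0],[0,0,-7,0,0,0],[0,0,-11,0,0,0],[2,-0.4,-14,0,0,0],[5.5,-1.1,-14,0,0,0.03],[9.5,-1.9,-14,0,0,0.06],[13.5,-2.7,-14,0,0,0.1]]'
python3 -m jog '[[4,-0.8,0,0,0,0.02],[8,-1.6,0,0,0,0.037],[11.5,-2.3,0,0,0,0.037],[14,-2.8,0,0,0,0.037],[15.3,-3,0,0,0,0.037],[15.3,-3,0,0,0,0.037],[15.3,-3,0,0,0,0.037]]'
python3 - <<'E'
from h import *
st(); o=ctrl.get_obs(); g=rel(.5695,.2877); print(g, (o['ee_pos'][2]-.2864)*100)
E
```

```text
time_s: 32.75
ee_pos: [0.6115, 0.1295, 0.3682]
eef_rot: [3.141, -0.0, 1.536]
force: [-0.1, -0.1, -3.3]
grip_width: 0.0114
grip_force: 40.0
time_s: 33.45
ee_pos: [0.5876, 0.2814, 0.3675]
eef_rot: [-3.142, 0.0, 1.5]
force: [0.5, -1.1, -3.0]
grip_width: 0.0117
grip_force: 40.0
t 33.45 tcp [0.5876 0.2814 0.3675] rot [-3.142  0.     1.5  ] F [ 0.5 -1.1 -3. ] w 0.01172236179856311 39.995341300964355 grasp [0.5875 0.2813 0.1871]
R [[0.07, 0.998, -0.0], [0.998, -0.07, -0.0], [-0.0, -0.0, -1.0]]
[ 5.08463346e-01 -1.84383859e+00 -5.43616574e-05] 8.111232443516148
```

```bash
python3 -m jog '[[0.5,-1.8,0,0,0,0],[0.5,-1.8,2,0,0,0],[0.5,-1.8,4,0,0,0],[0.5,-1.8,5.5,0,0,0],[0.5,-1.8,6,0,0,0],[0.5,-1.8,6,0,0,0],[0.5,-1.8,6,0,0,0]]'
python3 - <<'E'
from h import *
st(); print(rel(.5695,.2877))
c=ctrl.camera('wrist'); im=c['img']; zt=ctrl.get_obs()['ee_pos'][2]-.2864+.067
B=(-np.array(c['R']).T@c['t'])
# far corners of box and plate: report gray profile along far edge
for y in (.36,.37):
    for z,xs in ((.074,np.arange(.49,.51,.002)),(.074,np.arange(.638,.67,.002))):
        print(y,[(round(x,3),int(im[int(round(q[1])),int(round(q[0]))].mean())) for x in xs for q in [proj(c,(x,y,z))] if 0<q[1]<420])
E
```

```text
time_s: 34.15
ee_pos: [0.57, 0.2883, 0.3084]
eef_rot: [3.14, -0.001, 1.5]
force: [-0.3, 0.7, -2.8]
grip_width: 0.0114
grip_force: 40.0
t 34.15 tcp [0.57   0.2883 0.3084] rot [ 3.14e+00 -1.00e-03  1.50e+00] F [-0.3  0.7 -2.8] w 0.011378882771631562 39.99540567398071 grasp [0.5702 0.2884 0.128 ]
R [[0.07, 0.998, 0.001], [0.998, -0.07, 0.0], [0.001, 0.001, -1.0]]
[-0.07422365 -0.06385279 -0.00011236]
0.36 [(np.float64(0.49), 216), (np.float64(0.492), 108), (np.float64(0.494), 145), (np.float64(0.496), 108), (np.float64(0.498), 215), (np.float64(0.5), 214), (np.float64(0.502), 213), (np.float64(0.504), 215), (np.float64(0.506), 214), (np.float64(0.508), 213), (np.float64(0.51), 214)]
0.36 [(np.float64(0.638), 225), (np.float64(0.64), 222), (np.float64(0.642), 221), (np.float64(0.644), 223), (np.float64(0.646), 223), (np.float64(0.648), 222), (np.float64(0.65), 224), (np.float64(0.652), 223), (np.float64(0.654), 220), (np.float64(0.656), 133), (np.float64(0.658), 213), (np.float64(0.66), 216), (np.float64(0.662), 216), (np.float64(0.664), 215), (np.float64(0.666), 215), (np.float64(0.668), 216), (np.float64(0.67), 215)]
0.37 [(np.float64(0.49), 217), (np.float64(0.492), 211), (np.float64(0.494), 139), (np.float64(0.496), 128), (np.float64(0.498), 211), (np.float64(0.5), 214), (np.float64(0.502), 213), (np.float64(0.504), 214), (np.float64(0.506), 214), (np.float64(0.508), 214), (np.float64(0.51), 215)]
0.37 [(np.float64(0.638), 222), (np.float64(0.64), 223), (np.float64(0.642), 222), (np.float64(0.644), 224), (np.float64(0.646), 224), (np.float64(0.648), 224), (np.float64(0.65), 222), (np.float64(0.652), 223), (np.float64(0.654), 224), (np.float64(0.656), 150), (np.float64(0.658), 184), (np.float64(0.66), 215), (np.float64(0.662), 214), (np.float64(0.664), 214), (np.float64(0.666), 215), (np.float64(0.668), 216), (np.float64(0.67), 216)]
```

Box walls measure about 0.491 to 0.657 at y=0.36, so the box centre is x≈0.569. That matches the target, so I lower slowly.

```bash
python3 -m jog '[[-0.05,-0.07,0.4,0,0,0],[-0.05,-0.07,0.8,0,0,0],[-0.05,-0.07,1.2,0,0,0],[-0.05,-0.07,1.5,0,0,0],[-0.05,-0.07,1.8,0,0,0],[-0.05,-0.07,2,0,0,0],[-0.05,-0.07,2,0,0,0],[-0.05,-0.07,2,0,0,0]]'
```

```text
time_s: 35.0
ee_pos: [0.569, 0.2881, 0.2875]
eef_rot: [3.142, -0.0, 1.501]
force: [-0.6, -0.1, -2.1]
grip_width: 0.0119
grip_force: 40.0
```

```bash
python3 -m jog '[[0,0,0.1,0,0,0],[0,0,0.2,0,0,0],[0,0,0.25,0,0,0],[0,0,0.25,0,0,0],[0,0,0.25,0,0,0]]'
```

```text
time_s: 35.5
ee_pos: [0.5689, 0.2881, 0.2864]
eef_rot: [3.141, -0.0, 1.501]
force: [-5.2, -2.9, 9.9]
grip_width: 0.0119
grip_force: 40.0
```

```bash
python3 -m jog '[[0,0,0,0,0,0],[0,0,0,0,0,0],[0,0,0,0,0,0],[0,0,0,0,0,0],[0,0,0,0,0,0],[0,0,0,0,0,0]]' 50
python3 -m jog '[[0,0,-2,0,0,0],[0,0,-6,0,0,0],[-2,-0.4,-8,0,0,0],[-6,-1.3,-8,0,0,0.03],[-10.5,-2.3,-8,0,0,0.06],[-15,-3.3,-8,0,0,0.088],[-19.5,-4.3,-8,0,0,0.088],[-23,-5.1,-6,0,0,0.088]]' 85
python3 - <<'E'
from h import *
st(); print(rel(.4966,.0418,.0279))
s=ctrl.camera('side'); c=ctrl.camera('wrist'); im=c['img']
# divider windows seen from side: dark blobs at z .067
for X in [(.524,.29,.067),(.614,.284,.067)]: print(proj(s,X), proj(c,X))
g=s['img']; d=(g.max(2)<90).astype(np.uint8)[175:215,220:290]; n,l,t,ce=cv2.connectedComponentsWithStats(d)
for i in range(1,n):
    if t[i,4]>8: print(t[i],ce[i]+[220,175],np.round(ray(s,*(ce[i]+[220,175]),.067),4))
E
```

```text
time_s: 36.1
ee_pos: [0.569, 0.2881, 0.2849]
eef_rot: [-3.142, 0.0, 1.501]
force: [-0.3, 0.4, 0.3]
grip_width: 0.0466
grip_force: 0.0
time_s: 36.9
ee_pos: [0.5014, 0.0603, 0.3469]
eef_rot: [3.137, -0.001, 1.412]
force: [1.3, -0.2, -0.3]
grip_width: 0.0801
grip_force: 0.0
t 36.9 tcp [0.5014 0.0603 0.3469] rot [ 3.137e+00 -1.000e-03  1.412e+00] F [ 1.3 -0.2 -0.3] w 0.08008440716735486 0.0 grasp [0.5022 0.0603 0.1665]
R [[0.158, 0.987, 0.004], [0.987, -0.158, 0.0], [0.001, 0.004, -1.0]]
[-1.92684487 -0.31865338 13.85564404]
[239.09273861 194.71985296] [ 253.79219786 -193.01629005]
[265.17751057 192.36958782] [ 416.51945261 -211.98314895]
[ 0  0 11  6 49] [225.46938776 177.08163265] [0.5144 0.4566 0.067 ]
[38  3  7 21 36] [262.88888889 187.52777778] [0.6182 0.3262 0.067 ]
[65  4  5 10 43] [287.         183.39534884] [0.7109 0.3377 0.067 ]
[49  6 13 22 24] [274.58333333 191.33333333] [0.6475 0.2833 0.067 ]
[ 0  8  6  7 20] [222.3  185.35] [0.487  0.3847 0.067 ]
[  5  16  58  24 492] [254.14430894 209.19105691] [0.5427 0.1672 0.067 ]
[16 18  9  4 27] [239.37037037 194.55555556] [0.5252 0.2911 0.067 ]
```

```bash
python3 -m jog '[[-1.5,-0.2,0,0,0,0],[-2,-0.25,2,0,0,0],[-2,-0.25,6,0,0,0],[-2,-0.25,9,0,0,0],[-2,-0.25,10.5,0,0,0],[-2,-0.25,10.5,0,0,0],[-2,-0.25,10.5,0,0,0]]'
python3 -c "
from h import *
st(); print(rel(.4966,.0418,.0275))"
```

```text
time_s: 37.7
ee_pos: [0.4968, 0.043, 0.2408]
eef_rot: [3.141, -0.0, 1.413]
force: [-0.1, -0.4, 1.5]
grip_width: 0.0799
grip_force: 0.0
t 37.7 tcp [0.4968 0.043  0.2408] rot [ 3.141 -0.     1.413] F [-0.1 -0.4  1.5] w 0.07987842524006615 0.0 grasp [0.4969 0.0431 0.0604]
R [[0.157, 0.988, 0.001], [0.988, -0.157, 0.0], [0.0, 0.001, -1.0]]
[-0.12888118 -0.01425821  3.2883596 ]
```

```bash
python3 -m jog '[[-0.13,0,1,0,0,0],[-0.13,0,2,0,0,0],[-0.13,0,2.8,0,0,0],[-0.13,0,3.3,0,0,0],[-0.13,0,3.3,0,0,0],[-0.13,0,3.3,0,0,0]]'
python3 -m jog '[[0,0,0,0,0,0],[0,0,0,0,0,0],[0,0,0,0,0,0],[0,0,0,0,0,0],[0,0,0,0,0,0],[0,0,0,0,0,0],[0,0,0,0,0,0]]' 40 15
python3 -c "
from h import *
st()"
```

```text
time_s: 38.3
ee_pos: [0.4962, 0.0416, 0.207]
eef_rot: [-3.142, -0.0, 1.413]
force: [-0.2, -0.3, -0.6]
grip_width: 0.0799
grip_force: 0.0
time_s: 39.0
ee_pos: [0.4962, 0.0416, 0.2072]
eef_rot: [3.141, -0.0, 1.413]
force: [-2.3, 0.3, 5.8]
grip_width: 0.0616
grip_force: 15.0
t 39.0 tcp [0.4962 0.0416 0.2072] rot [ 3.141 -0.     1.413] F [-2.3  0.3  5.8] w 0.06159502753804863 14.999518096446991 grasp [0.4963 0.0416 0.0268]
R [[0.157, 0.988, 0.0], [0.988, -0.157, 0.0], [0.0, 0.0, -1.0]]
```

```bash
python3 -m jog '[[0,0,-1,0,0,0],[0,0,-3,0,0,0],[0,0,-7,0,0,0],[0,0,-11,0,0,0],[2,0.1,-14,0,0,0],[5.5,0.2,-14,0,0,0],[9.5,0.4,-14,0,0,0],[13.5,0.6,-14,0,0,0]]'
python3 -m jog '[[4,0.2,0,0,0,0],[8,0.4,0,0,0,0],[12,0.6,0,0,0,0],[15.5,0.8,0,0,0,0],[17.5,0.9,0,0,0,0],[18.2,1,0,0,0,0],[18.2,1,3,0,0,0],[18.2,1,3,0,0,0]]'
python3 -c "
from h import *
st(); o=ctrl.get_obs();print(rel(.5615,.3523),(o['ee_pos'][2]-.2712)*100)"
```

```text
time_s: 39.8
ee_pos: [0.5232, 0.1752, 0.3478]
eef_rot: [3.141, -0.0, 1.412]
force: [0.8, -0.8, -1.4]
grip_width: 0.0614
grip_force: 15.0
time_s: 40.6
ee_pos: [0.5614, 0.3513, 0.3135]
eef_rot: [-3.137, 0.004, 1.413]
force: [0.2, -1.2, -1.3]
grip_width: 0.061
grip_force: 15.0
t 40.6 tcp [0.5614 0.3513 0.3135] rot [-3.137  0.004  1.413] F [ 0.2 -1.2 -1.3] w 0.061049434040879674 14.998767971992493 grasp [0.5604 0.3507 0.1331]
R [[0.158, 0.987, -0.005], [0.987, -0.158, -0.003], [-0.004, -0.005, -1.0]]
[ 0.17290044  0.07974823 -0.00106637] 4.234153592480827
```

```bash
python3 -m jog '[[0.1,0,1,0,0,0],[0.1,0,2,0,0,0],[0.1,0,3,0,0,0],[0.1,0,3.5,0,0,0],[0.1,0,3.5,0,0,0],[0.1,0,3.5,0,0,0]]'
python3 -c "
from h import *
st()"
```

```text
time_s: 41.2
ee_pos: [0.5621, 0.3531, 0.2823]
eef_rot: [3.141, -0.0, 1.413]
force: [-0.4, -0.1, -0.9]
grip_width: 0.0612
grip_force: 15.0
t 41.2 tcp [0.5621 0.3531 0.2823] rot [ 3.141 -0.     1.413] F [-0.4 -0.1 -0.9] w 0.06124887949080815 14.998821169137955 grasp [0.5621 0.3532 0.1019]
R [[0.157, 0.988, 0.0], [0.988, -0.157, 0.0], [0.0, 0.0, -1.0]]
```

```bash
python3 -m jog '[[-0.1,0,0.4,0,0,0],[-0.1,0,0.8,0,0,0],[-0.1,0,1,0,0,0],[-0.1,0,1.1,0,0,0],[-0.1,0,1.15,0,0,0],[-0.1,0,1.15,0,0,0]]'
```

```text
time_s: 41.8
ee_pos: [0.5618, 0.3521, 0.2712]
eef_rot: [3.142, 0.0, 1.413]
force: [-4.2, -2.6, 5.5]
grip_width: 0.0612
grip_force: 15.0
```

```bash
python3 -m jog '[[0,0,0,0,0,0],[0,0,0,0,0,0],[0,0,0,0,0,0],[0,0,0,0,0,0],[0,0,0,0,0,0]]' 85
python3 -m jog '[[0,0,-1,0,0,0],[0,0,-4,0,0,0],[-1,0,-8,0,0,0],[-5,0,-9,0,0,0],[-10,0,-9,0,0,-0.03],[-15,0.1,-9,0,0,-0.07],[-20,0.1,-9,0,0,-0.1],[-25,0.1,-9,0,0,-0.139]]'
python3 -m jog '[[-5,0.7,0,0,0,0],[-10,1.4,0,0,0,0],[-14,2.1,0,0,0,0],[-17,2.6,0,0,0,0],[-18.9,2.8,0,0,0,0],[-18.9,2.8,0,0,0,0],[-18.9,2.8,0,0,0,0]]'
python3 - <<'E'
from h import *
st(); print(rel(.4944,-.084,.0375))
c=ctrl.camera('wrist'); im=c['img']; hsv=cv2.cvtColor(im,cv2.COLOR_BGR2HSV); H,S,V=cv2.split(hsv)
m=((H<14)&(S>90)&(V>30)&(V<190)).astype(np.uint8); n,l,t,ce=cv2.connectedComponentsWithStats(m)
for i in range(1,n):
    if t[i,4]>150: print(t[i],ce[i],ray(c,*ce[i],.05))
print('expected shoulder',proj(c,(.4944,-.084,.058)),'tip',proj(c,(.4944,-.084,.089)),'base',proj(c,(.4944,-.084,.003)))
E
```

```text
time_s: 42.3
ee_pos: [0.5619, 0.3521, 0.2704]
eef_rot: [-3.142, 0.0, 1.413]
force: [-1.1, -0.8, -0.3]
grip_width: 0.0797
grip_force: 0.0
time_s: 43.1
ee_pos: [0.5227, 0.1033, 0.3614]
eef_rot: [3.14, -0.0, 1.553]
force: [0.0, 0.6, 0.3]
grip_width: 0.0801
grip_force: 0.0
time_s: 43.8
ee_pos: [0.5478, -0.0842, 0.3609]
eef_rot: [3.141, -0.0, 1.551]
force: [-0.0, 0.9, -0.4]
grip_width: 0.0803
grip_force: 0.0
t 43.8 tcp [ 0.5478 -0.0842  0.3609] rot [ 3.141 -0.     1.551] F [-0.   0.9 -0.4] w 0.08030989315186142 0.0 grasp [ 0.5479 -0.0842  0.1805]
R [[0.02, 1.0, 0.0], [1.0, -0.02, 0.0], [0.0, 0.0, -1.0]]
[-0.08462713 -5.3566674  14.29927192]
[195 174  41  43 796] [218.09547739 190.86683417] [ 0.50108032 -0.07540537  0.05      ]
expected shoulder [208.66770253 203.87730712] tip [200.86164139 214.5799737 ] base [219.1782027  189.46666176]
```

```bash
python3 -m jog '[[0,-3,0,0,0,0],[0,-5.35,0,0,0,0],[0,-5.35,1,0,0,0],[0,-5.35,5,0,0,0],[0,-5.35,9,0,0,0],[0,-5.35,12,0,0,0],[0,-5.35,12,0,0,0],[0,-5.35,12,0,0,0]]'
python3 -c "
from h import *
st(); print(rel(.4944,-.084,.0375))"
```

```text
time_s: 44.65
ee_pos: [0.495, -0.083, 0.241]
eef_rot: [-3.142, -0.0, 1.553]
force: [0.1, 0.4, 0.9]
grip_width: 0.0797
grip_force: 0.0
t 44.65 tcp [ 0.495 -0.083  0.241] rot [-3.142 -0.     1.553] F [0.1 0.4 0.9] w 0.0797465014501937 0.0 grasp [ 0.495  -0.083   0.0606]
R [[0.018, 1.0, -0.0], [1.0, -0.018, 0.0], [0.0, -0.0, -1.0]]
[-0.10468609 -0.05954042  2.31380282]
```

```bash
python3 -m jog '[[-0.1,-0.06,1,0,0,0],[-0.1,-0.06,2,0,0,0],[-0.1,-0.06,2.3,0,0,0],[-0.1,-0.06,2.3,0,0,0],[-0.1,-0.06,2.3,0,0,0]]'
python3 -m jog '[[0,0,0,0,0,0],[0,0,0,0,0,0],[0,0,0,0,0,0],[0,0,0,0,0,0],[0,0,0,0,0,0],[0,0,0,0,0,0],[0,0,0,0,0,0],[0,0,0,0,0,0]]' 15 12
python3 -m jog '[[0,0,-1,0,0,0],[0,0,-3,0,0,0],[0,0,-7,0,0,0],[0,0,-11,0,0,0],[0,0,-14,0,0,0],[0,0,-14,0,0,0],[0,0,-14,0,0,0]]'
python3 -c "
from h import *
st(); print(rel(.576,.2166))"
```

```text
time_s: 45.15
ee_pos: [0.4939, -0.0844, 0.2177]
eef_rot: [3.141, 0.0, 1.552]
force: [-1.2, -0.1, 0.7]
grip_width: 0.0798
grip_force: 0.0
time_s: 45.95
ee_pos: [0.4938, -0.0844, 0.2175]
eef_rot: [3.142, 0.0, 1.552]
force: [0.7, 0.6, 1.0]
grip_width: 0.0303
grip_force: 12.0
time_s: 46.65
ee_pos: [0.4936, -0.0843, 0.358]
eef_rot: [3.141, 0.0, 1.552]
force: [-0.1, -0.1, -1.4]
grip_width: 0.0304
grip_force: 12.0
t 46.65 tcp [ 0.4936 -0.0843  0.358 ] rot [3.141 0.    1.552] F [-0.1 -0.1 -1.4] w 0.030419361126125432 11.999856680631638 grasp [ 0.4937 -0.0844  0.1776]
R [[0.019, 1.0, 0.001], [1.0, -0.019, -0.0], [-0.0, 0.001, -1.0]]
[3.02482868e+01 7.65390043e+00 7.29977305e-04]
```

```bash
python3 -m jog '[[2,0.5,0,0,0,0],[5,1.3,0,0,0,0],[9,2.3,0,0,0,0],[13,3.3,0,0,0,0],[17,4.3,0,0,0,0],[21,5.3,0,0,0,0],[25,6.3,0,0,0,0],[28,7.1,0,0,0,0]]'
python3 -m jog '[[1.5,0.4,0,0,0,0],[2.2,0.55,0,0,0,0],[2.2,0.55,2,0,0,0],[2.2,0.55,4,0,0,0],[2.2,0.55,5.5,0,0,0],[2.2,0.55,6.3,0,0,0],[2.2,0.55,6.3,0,0,0],[2.2,0.55,6.3,0,0,0]]'
python3 -c "
from h import *
st(); print(rel(.576,.2166))"
```

```text
time_s: 47.45
ee_pos: [0.5701, 0.1965, 0.3558]
eef_rot: [-3.139, 0.001, 1.553]
force: [-0.2, -0.0, -0.6]
grip_width: 0.0304
grip_force: 12.0
time_s: 48.25
ee_pos: [0.5762, 0.2159, 0.2951]
eef_rot: [3.141, -0.0, 1.551]
force: [0.1, 0.4, 0.1]
grip_width: 0.031
grip_force: 12.0
t 48.25 tcp [0.5762 0.2159 0.2951] rot [ 3.141 -0.     1.551] F [0.1 0.4 0.1] w 0.031034341386720007 11.99989065527916 grasp [0.5763 0.2159 0.1147]
R [[0.019, 1.0, 0.001], [1.0, -0.019, 0.0], [0.0, 0.001, -1.0]]
[ 6.99145831e-02 -3.29170652e-02 -8.55010170e-06]
```

```bash
python3 -m jog '[[0.05,0,0.5,0,0,0],[0.05,0,0.9,0,0,0],[0.05,0,1.2,0,0,0],[0.05,0,1.3,0,0,0],[0.05,0,1.4,0,0,0],[0.05,0,1.4,0,0,0]]'
```

```text
time_s: 48.85
ee_pos: [0.576, 0.2166, 0.2814]
eef_rot: [3.142, -0.0, 1.552]
force: [-5.1, -2.3, 10.0]
grip_width: 0.031
grip_force: 12.0
```

```bash
python3 -m jog '[[0,0,0,0,0,0],[0,0,0,0,0,0],[0,0,0,0,0,0],[0,0,0,0,0,0],[0,0,0,0,0,0],[0,0,0,0,0,0]]' 80
python3 -m jog '[[0,0,-1.5,0,0,0],[0,0,-5,0,0,0],[0,0,-9,0,0,0],[0,0,-13,0,0,0],[-1,-5,-15,0,0,0],[-1,-9,-15,0,0,0],[-1,-9,-15,0,0,0],[-1,-9,-15,0,0,0]]'
python3 - <<'E'
from h import *
st(); c=snap('wrist'); im=c['img']; s=snap('side')['img']
import pickle; old=pickle.load(open('w1.pkl','rb'))
hsv=lambda i:cv2.split(cv2.cvtColor(i,cv2.COLOR_BGR2HSV))
def blobs(c,name,f,z,lo,hi,box):
    m=f(*hsv(c['img'])).astype(np.uint8); n,l,t,ce=cv2.connectedComponentsWithStats(m)
    for i in range(1,n):
        X=ray(c,*ce[i],z)
        if lo<t[i,4]<hi and box[0]<X[0]<box[1] and box[2]<X[1]<box[3]: print(name,t[i,4],np.round(X,4))
for n,k in (('old',old),('new',c)):
    print(n,-np.array(k['R']).T@k['t'])
    blobs(k,'redbutton',lambda H,S,V:((H<8)|(H>172))&(S>150)&(V>120),.087,20,900,(.5,.65,.3,.42))
    blobs(k,'lcd',lambda H,S,V:(H>25)&(H<75)&(S>25)&(V>90)&(V<225),.085,200,4000,(.5,.65,.3,.42))
    blobs(k,'brown',lambda H,S,V:(H<16)&(S>90)&(V>30)&(V<170),.08,100,3000,(.5,.65,.18,.26))
    blobs(k,'window',lambda H,S,V:V<70,.067,300,6000,(.5,.66,.25,.32))
# side: vial tip white, plate center projection
sc=ctrl.camera('side'); print('vialtop exp',proj(sc,(.6,-.295,.143)),'base',proj(sc,(.6,-.295,.09)))
print(sc['img'].min(2)[254:286:3,316:340:2])
E
```

```text
time_s: 49.45
ee_pos: [0.576, 0.2166, 0.2804]
eef_rot: [-3.141, 0.0, 1.552]
force: [-0.3, -0.0, 0.9]
grip_width: 0.0736
grip_force: 0.0
time_s: 50.25
ee_pos: [0.4853, 0.2083, 0.4321]
eef_rot: [3.139, -0.001, 1.552]
force: [0.7, -0.4, -0.7]
grip_width: 0.0755
grip_force: 0.0
t 50.25 tcp [0.4853 0.2083 0.4321] rot [ 3.139e+00 -1.000e-03  1.552e+00] F [ 0.7 -0.4 -0.7] w 0.07545517979930026 0.0 grasp [0.4857 0.2085 0.2517]
R [[0.019, 1.0, 0.002], [1.0, -0.019, 0.001], [0.001, 0.002, -1.0]]
old [0.48891528 0.29774452 0.40961837]
redbutton 126 [0.5492 0.3706 0.087 ]
lcd 1447 [0.5746 0.3495 0.085 ]
brown 760 [0.5742 0.2174 0.08  ]
window 2320 [0.6436 0.2788 0.067 ]
window 1029 [0.5232 0.2867 0.067 ]
window 1526 [0.6133 0.2832 0.067 ]
new [0.48671009 0.27858963 0.41291118]
lcd 1128 [0.5752 0.3436 0.085 ]
brown 728 [0.5747 0.218  0.08  ]
window 1717 [0.5242 0.2898 0.067 ]
window 1533 [0.6144 0.2834 0.067 ]
vialtop exp [328.83303945 258.26914668] base [327.6287545  276.99437963]
[[ 40  45  40  42  37  34  39  39  41  57 167 216]
 [ 43  38  42  46 176 229 232 233 224  41  40 125]
 [ 37  38  34  44 120 171 196 210 177  54  42  39]
 [195 212 213 202 108 123 124 127 126 203 154 134]
 [204 207 206 209 121 129 129 139 184 209 214 216]
 [212 207 208 205 115 117 119 136 191 207 212 210]
 [209 213 212 204 140 119 124 127 202 208 201 199]
 [208 184  98  97 132 129 126 154 201 207 209 210]
 [215 151  99  98  94 100 131 206 210 209 212 212]
 [213 214 210 209 209 209 212 209 211 208 213 210]
 [206 209 212 211 215 214 212 212 209 207 211 210]]
```

The dropper, divider and vial check out. The timer is cut off by the frame, so I take one more look from a slightly different spot.

```bash
python3 -m jog '[[4,0,0,0,0,0],[6,0,0,0,0,0],[6,0,0,0,0,0],[6,0,0,0,0,0]]'
python3 - <<'E'
from h import *
import pickle; old=pickle.load(open('w1.pkl','rb')); c=ctrl.camera('wrist')
for k in (old,c):
    H,S,V=cv2.split(cv2.cvtColor(k['img'],cv2.COLOR_BGR2HSV))
    for n,m,z in (('red',((H<8)|(H>172))&(S>150)&(V>120),.087),('lcd',(H>25)&(H<75)&(S>25)&(V>90)&(V<225),.085)):
        nn,l,t,ce=cv2.connectedComponentsWithStats(m.astype(np.uint8))
        for i in range(1,nn):
            X=ray(k,*ce[i],z)
            if t[i,4]>40 and .5<X[0]<.65 and .3<X[1]<.42: print(n,t[i],np.round(X,4))
st()
E
```

```text
time_s: 50.8
ee_pos: [0.4875, 0.2682, 0.4299]
eef_rot: [-3.141, 0.001, 1.552]
force: [-0.3, -0.3, 0.1]
grip_width: 0.0754
grip_force: 0.0
red [347   8  12  14 126] [0.5492 0.3706 0.087 ]
lcd [ 363   11   40   65 1447] [0.5746 0.3495 0.085 ]
lcd [380  25  12   7  63] [0.5767 0.3608 0.085 ]
red [347  63  11  13 111] [0.5505 0.3702 0.087 ]
lcd [ 362   62   41   67 1447] [0.576  0.3487 0.085 ]
lcd [379  79  11   6  54] [0.578 0.36  0.085]
t 50.85 tcp [0.4875 0.2678 0.4301] rot [-3.141  0.     1.552] F [ 0.3 -0.1 -0.5] w 0.07545512362838976 0.0 grasp [0.4874 0.2677 0.2497]
R [[0.019, 1.0, -0.001], [1.0, -0.019, -0.0], [-0.0, -0.001, -1.0]]
```

The timer is within 2 mm of its start.

```bash
python3 -c "
from station import ctrl
print(ctrl.hand_in())"
```

```text
the job is handed in; nothing more can be done
None
```

I handed the job in at about 51 s of the 144 s limit, but hand-in gave no verdict. My last camera checks showed the vial upright at the stirrer plate's centre, the divider back in the box, and the timer and dropper upright within about 2 mm of their starting spots.

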